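Set the ratchet warmer to its fourth notch and put the butter pan on it

ROBOT

A 6-joint arm with a two-finger parallel gripper is mounted at the origin on a cart in front of the work surface, level with it; the furniture and walls round the work are solid. World frame = base frame: x ahead of the robot, y to its left, z up, the work surface at z = 0. Lengths are in m, angles in rad, forces in N, time in s.
With the tool pointing down it reaches from about 0.35 to 0.975 m from the base axis. Payload 4.9 kg.
Tool frame: the origin (TCP) lies at the very end of the fingers, on their centre line; the grasp point (between the pads) lies 19 mm behind it; x points along the fingers, y is the direction in which the jaws open and shut, and the axes are right-handed (so a half turn about x gives the same grasp; the last joint's range is limited). The gripper opens to 85 mm and grips with 20 to 120 N. Pads are 22 mm wide; open, the fingers measure 114 mm over their backs; the gripper's body (76 mm by 85 mm) begins 54 mm behind the grasp point. The pads swing forward as they close: fully open they stand 13 mm farther back than shut.
Start: joints at [1.008, 0.053, 1.613, -0, 1.476, -0.119], TCP at [0.268, 0.564, 0.231] pointing down, gripper open.
Joint ranges: [-3.01, 3.01], [-1.01, 2.22], [0.06, 2.58], [-1.02, 4.17], [0.09, 2.62], [-3.14, 3.14]. Speed limits (rad/s): [2.57, 2.57, 3.14, 3.14, 3.14, 3.14].

INTERFACE

Orientations are given as a rotation vector (axis times angle).
In Python, from station import ctrl, get_image, calibration, finish_job, search_frame, cut_out, mark_of gives the robot as it stands. The module is installed in compiled form; this text tells all that it offers.
- The arm moves only by the tool arm_command, never from a script. Its argument "plan" is a list that holds one entry, the list of rows, each a list of 7 numbers: the shift along the tool's x, y, z in m, then the turn, a rotation vector about the tool's x, y, z in degrees, then the finger opening in m, from 0 to 0.0854. A call has 1 to 20 rows; each row shifts and turns the pose as measured when the row begins, along the tool's axes as they then stand; what a row does not reach is not made up. A row lasts 1/12 s, in which the tool goes at most 41.7 mm and 7.16 degrees, less where a joint would pass 70% of its speed; a pose out of reach is approached as far as the arm can. A call with a gripper value outside its range is refused whole. The fingers move at their own pace and stop on an object; "squeeze" is the grip in N (left out, the last holds). Time passes only in rows, so rows that do not move let the fingers close. It gives the time, the measured TCP pose, the force and the opening at its end, in the units of the state.
- ctrl.get_obs(): the state, without advancing time (a new reading comes with each control period).
- get_image(name): name is "side" or "top" or "wrist"; returns the picture (480x640x3 uint8, red, green, blue); there is no depth.
- calibration(name): a dict with "fx", "fy", "cx", "cy" (pixels), "cam_to_world" (4x4, takes a point from camera to world coordinates); the wrist camera has in their place "hand_eye" (4x4, takes a point from camera to tool coordinates, whose origin is the TCP and whose axes are the tool frame's). Camera axes: x right, y down, z forward; pixel columns grow to the right and rows downward; lengths in m; the calibration is good to about 2 mm. The wrist camera is an equidistant fisheye: a pixel r from the principal point sees the ray r / f radians off the axis. A picture is of the moment at which its call begins: read the wrist's pose just before it. calibration takes no time and is no camera call.
- finish_job(): hands the job in, once; it reports no verdict.
Trained networks look in the newest picture that a camera, given by its name, has taken for a name from the list of things; names that differ only in an ending like _2 or _b are one class to them, and where a whole thing is asked for, a point or a joint stands for the part that bears it (a point fixed in the world has none). Each returns a list of dicts, best first, with "conf" (0 to 1); they miss things now and then, are a little off and sometimes report something else, mostly with a low value. They report only what shows in the picture. A call takes as long as a camera call.
- search_frame(camera, thing): "at" ([x, y, z] in m, in the coordinates of the camera as it stood for that picture, good to about 4 mm: the middle of the surface that is visible of it).
- cut_out(camera, thing): "mask" (480x640 bool, what is visible of it).
- mark_of(camera, thing): "at" ([x, y, z] in m, in the coordinates of the camera as it stood for that picture, good to about 4 mm: a listed point, or the origin of a listed thing).
The state is a dict: "t": time; "q": joint angles; "dq": joint speeds; "effort": joint torques, N m; "tool_pos": TCP position; "tool_rot": TCP orientation; "contact_force": force on the tool from outside, world axes, zero at the start; "wrist_torque": the same for the moment, N m; "opening": finger opening in m.
Only numpy, scipy, OpenCV 4.12 (cv2) and the standard library are available. Lean on these libraries where they do the work, as an engineer would, in place of code of your own. Each camera call takes 0.05 s, during which the arm holds its last target. There are 200 camera calls.

TASK

Get the tea-light warmer ready for melting butter: starting with its grid right down, draw it up (the post has a wooden knob to hold), feeling the ratchet, to the fourth click and no further, and ease it down until the pawl carries it - don't let it drop, and don't press it hard on to the pawl. Then let go of the knob and set the little pan down gently in the middle of the grid, leaving the tea light and the other things where they are.

Things in the scene. Friction and masses are not known exactly. Their poses are not given: they have to be found in the camera images.
- stand: tea-light warmer, fixed to the worktop: wooden foot 110 x 220 x 15 mm (y = -175 to +45 mm) and a dark steel tower (34 x 36 mm, 105 mm high) through which a square notched post slides up and down. Origin on the worktop on the post's axis, z up. A bracket on the post carries a round wire grid, centred 115 mm to -y; its upright 9 mm rod stands 45 mm to -y of the post
- ratchet: aluminium cover (14 x 40 x 46 mm) on the tower's -x face, the spring pawl inside, its black-tipped tail out at the +y side; fixed, origin and axes as the stand's. The pawl rides over the rising post's teeth and falls in below each with a click; the post then cannot go back below that notch. Its height differs from stand to stand and is not known. Over 25 N on it damages it
- post: square steel post 12 x 12 mm, 6 ratchet teeth 10 mm apart on its -x face, the knob on top; carries bracket and grid. Origin: the stand's, raised by the lift. Lifting takes 3 to 5 N between teeth; in the last 5 mm before a click it grows to 8 to 16 N, then falls back at once as the pawl snaps in, within 1 mm above the height where the post will rest
- fourth_tooth: the fourth ratchet tooth from the top of the post, 10 x 4 x 5 mm, part of the post; origin and axes as the post's. After the fourth click its flat underside rests on the pawl and so carries post, grid and pan (about 3 to 6 N)
- lift (a joint): height of post, knob and grid over their lowest position, m, 0 to 0.085, up positive; starts at 0, on the bottom stop. They weigh about 0.35 kg and, let go, fall freely on to the last notch passed. The post rests in its first notch at anything from 10.5 to 28.5 mm of lift, as the hidden pawl is clamped, and in each further notch 10 mm higher
- knob (a point): middle of the turned wooden knob on top of the post: round, 31 mm across, its straight side from 12.5 mm below to 10 mm above this point, top 15 mm above it. It does not turn. Starts 141 mm over the worktop; clear all round
- grid (a point): centre of the top of the round wire grid, 104 mm across, flat and level, 68 mm over the worktop at lift 0; rises with the lift. Axes as the stand's
- pan: small open steel butter pan, 58 mm outside diameter, 45 mm high, straight wall 3 mm thick, about 0.16 kg, standing on the worktop; origin at the centre of its underside, z up. A straight handle with a dark wooden grip (11 mm thick) sticks out to its -y side at 36 to 46 mm height, to 110 mm from the axis
- tea_light: tea light in a metal cup, 38 mm across, 15 mm high, standing loose in a low rim on the stand's foot below the grid; origin at its underside's centre
- salt_shaker: salt shaker, 44 mm across, 90 mm high, bystander; origin at its underside's centre
- spice_jar: spice jar with a white lid, 47 mm across, 98 mm high, bystander; origin at its underside's centre
- timer: round white kitchen timer, 69 mm across, 58 mm high, bystander; origin at its underside's centre
- teaspoon: teaspoon with a red handle, 132 x 26 x 11 mm, lying on the worktop, bystander; origin under its middle, x along it

How it is judged:
By the outcome, as a careful person would: the job done as asked, in the order asked, and still so for the second after the job is handed in, with the robot touching nothing.
It also fails if it takes over 67 s, if anything falls off the work surface, if the arm or the gripper's body presses on something with over 40 N, if the wrist force passes 120 N, or if a joint passes its speed limit or range.

## Working session

There is one attempt and no reset: what is moved stays moved. The work goes in short steps, Python scripts to look and compute and a tool call to move; the robot and the scene stay as the last step left them, time stands still between calls to the robot, and variables do not carry over. Pictures are saved under pics/ and viewed, about 8 in all and at most 12, crops included, and the job is handed in when it is done.

Besides the shell and the picture viewer there is one more tool, called after "Call:" by a JSON object that holds its "name" and its "arguments". arm_command: Moves the arm, as the interface text tells. Its arguments: {"type":"object","properties":{"plan":{"type":"array","items":{"type":"array","items":{"type":"array","items":{"type":"number"}}}},"squeeze":{"type":"number"}},"required":["plan"]}

```bash
mkdir -p pics; cat > h.py <<'E'
import numpy as np, cv2
from scipy.spatial.transform import Rotation as R
from station import *
def T():
    o=ctrl.get_obs(); M=np.eye(4); M[:3,:3]=R.from_rotvec(o['tool_rot']).as_matrix(); M[:3,3]=o['tool_pos']; return M
def cam(n):
    c=calibration(n)
    return c['cam_to_world'] if n!='wrist' else T()@c['hand_eye']
def marks(n,things,f=mark_of):
    M=np.array(cam(n))
    for t in things:
        for r in f(n,t)[:2]:
            p=M@np.append(r['at'],1); print(n,t,round(r['conf'],2),np.round(p[:3],4))
def save(n,fn):
    im=get_image(n); cv2.imwrite('pics/'+fn,im[:,:,::-1]); return im
E
python3 - <<'E'
from h import *
o=ctrl.get_obs(); print(o); print(np.round(T(),3))
a=save('side','s1.png'); 
marks('side',['stand','knob','grid','pan','tea_light','salt_shaker','spice_jar','timer','teaspoon'])
b=save('top','t1.png')
marks('top',['stand','knob','grid','pan','tea_light','salt_shaker','spice_jar','timer','teaspoon'])
for n in('side','top'): c=calibration(n);print(c)
E
```

```text
{'t': 0.0, 'q': array([ 1.00802100e+00,  5.33379508e-02,  1.61431376e+00, -7.18042170e-06,
        1.47596598e+00, -1.19023834e-01]), 'dq': array([-0.00018285, -0.00190186,  0.00027158,  0.00073729,  0.00111526,
       -0.00065497]), 'effort': array([ 8.84028141e-04, -3.93662488e+01, -3.70188761e+01,  5.49666015e-05,
        6.89848443e-03, -1.98596058e-05]), 'tool_pos': array([0.2680122 , 0.56393004, 0.23006292]), 'tool_rot': array([ 0.34652372,  1.54330979, -0.34954589]), 'contact_force': array([-0.10682842, -0.7812697 , -0.45044557]), 'wrist_torque': array([-0.0049589 , -0.00348599, -0.04802339]), 'opening': 0.08514531583334081}
[[-0.001  0.429  0.903  0.268]
 [-0.002  0.903 -0.429  0.564]
 [-1.    -0.002 -0.     0.23 ]
 [ 0.     0.     0.     1.   ]]
side knob 0.8 [0.456  0.1222 0.1431]
side grid 0.55 [0.4699 0.0066 0.066 ]
side pan 0.83 [ 0.4607 -0.3195 -0.0009]
side pan 0.56 [ 0.3445 -0.1339  0.0018]
side tea_light 0.67 [0.4655 0.005  0.0137]
side salt_shaker 0.78 [ 6.500e-01 -1.924e-01 -6.000e-04]
side salt_shaker 0.72 [ 5.917e-01 -4.311e-01 -3.000e-04]
side spice_jar 0.97 [ 6
[... 752 characters left out ...]
[[-9.99660519e-01,  2.60535695e-02,  2.40087603e-04,
         5.29369388e-01],
       [ 1.04072588e-02,  4.07734365e-01, -9.13041279e-01,
         8.05378725e-01],
       [-2.38858763e-02, -9.12728820e-01, -4.07867093e-01,
         5.21220052e-01],
       [ 0.00000000e+00,  0.00000000e+00,  0.00000000e+00,
         1.00000000e+00]])}
{'fx': 608.1229002274838, 'fy': 608.1229002274838, 'cx': 309.96064658782745, 'cy': 248.44206125892111, 'cam_to_world': array([[-0.00357618, -0.9901088 ,  0.14025608,  0.36528484],
       [-0.9999066 ,  0.00169038, -0.01356221, -0.12919295],
       [ 0.01319098, -0.14029148, -0.99002237,  1.23559033],
       [ 0.        ,  0.        ,  0.        ,  1.        ]])}
```

View pics/s1.png

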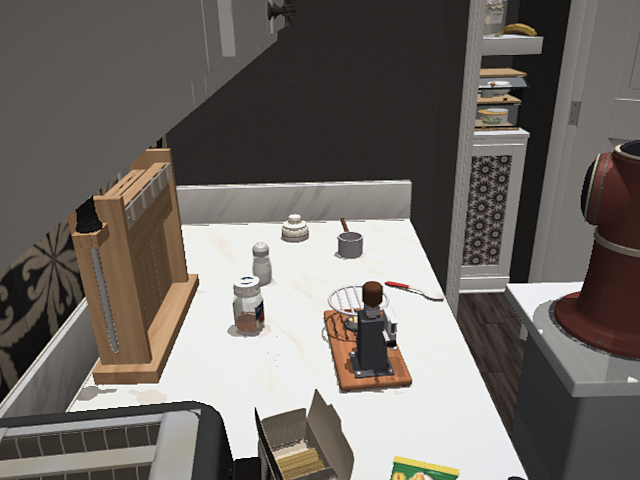

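View pics/t1.png

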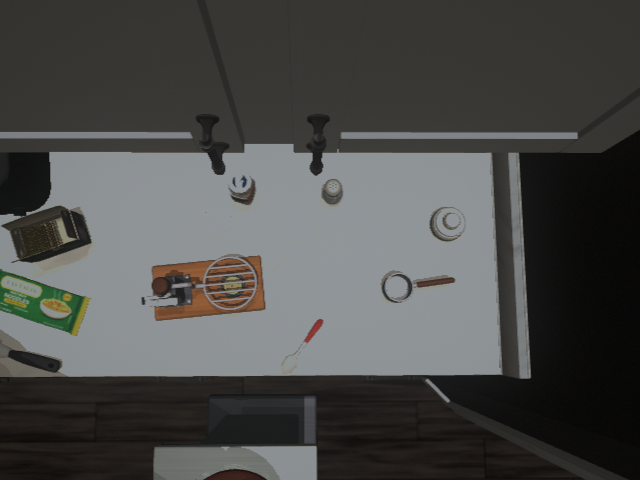

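The side view shows the stand with its knob at about (372,290) and the grid at (358,298), and the pan at (350,243) with its handle pointing to the far side. The top view shows the foot and the pan handle both turned about 5° from world -y. The networks agree with the pictures. The lower-confidence duplicates are wrong.

Call:
{"name": "arm_command", "arguments": {"plan": [[[-0.006,0,0,6.6,0,0,0.085],[-0.006,0,0,6.6,0,0,0.085],[-0.006,0,0,6.6,0,0,0.085],[-0.006,0,0,6.6,0,0,0.085],[-0.006,0,0,6.6,0,0,0.085],[-0.006,0,0,6.6,0,0,0.085],[-0.006,0,0,6.6,0,0,0.085],[-0.006,0,0,6.6,0,0,0.085],[-0.006,0,0,6.6,0,0,0.085]]]}}

```text
t: 1.75
tool_pos: [0.2677, 0.5634, 0.2849]
tool_rot: [1.175, 1.227, -1.183]
contact_force: [0.2, 0.3, 0.3]
opening: 0.0849
```

Call:
{"name": "arm_command", "arguments": {"plan": [[[0,0.0104,0.0325,0,0,0,0.085],[0,0.0104,0.0325,0,0,0,0.085],[0,0.0104,0.0325,0,0,0,0.085],[0,0.0104,0.0325,0,0,0,0.085],[0,0.0104,0.0325,0,0,0,0.085],[0,0.0104,0.0325,0,0,0,0.085],[0,0.0104,0.0325,0,0,0,0.085],[0,0.0104,0.0325,0,0,0,0.085],[0,0.0104,0.0325,0,0,0,0.085],[0,0.0104,0.0325,0,0,0,0.085],[0,0.0104,0.0325,0,0,0,0.085],[0,0.0104,0.0325,0,0,0,0.085],[0,0.0104,0.0325,0,0,0,0.085],[0,0.0104,0.0325,0,0,0,0.085],[0,0,0,0,0,0,0.085],[0,0,0,0,0,0,0.085]]]}}

```text
t: 3.08
tool_pos: [0.4367, 0.0956, 0.2887]
tool_rot: [1.183, 1.222, -1.175]
contact_force: [-0.2, 0.2, 0.5]
opening: 0.0851
```

```bash
cat >> h.py <<'E'
def project(n,P):
    c=calibration(n); p=np.linalg.inv(cam(n))@np.append(P,1); p=p[:3]
    th=np.arctan2(np.hypot(p[0],p[1]),p[2]); a=np.arctan2(p[1],p[0])
    if n=='wrist': return np.array([c['cx']+c['fx']*th*np.cos(a),c['cy']+c['fy']*th*np.sin(a)])
    return np.array([c['cx']+c['fx']*p[0]/p[2],c['cy']+c['fy']*p[1]/p[2]])
def ray_at_z(n,uv,z):
    c=calibration(n); d=np.array([(uv[0]-c['cx'])/c['fx'],(uv[1]-c['cy'])/c['fy']])
    if n=='wrist':
        r=np.hypot(*d); v=np.array([*(d*np.sin(r)/max(r,1e-9)),np.cos(r)])
    else: v=np.array([*d,1])
    M=np.array(cam(n)); v=M[:3,:3]@v; o=M[:3,3]; return o+v*(z-o[2])/v[2]
E
python3 - <<'E'
from h import *
print(np.round(T(),3)); 
save('wrist','w1.png'); marks('wrist',['knob','grid','stand','tea_light','fourth_tooth'])
m=cut_out('wrist','knob'); 
for x in m[:2]: print(x['conf'],np.argwhere(x['mask']).mean(0)[::-1],x['mask'].sum(), np.argwhere(x['mask']).min(0),np.argwhere(x['mask']).max(0))
print('proj knobtop',project('wrist',[.452,.123,.156]),'grid',project('wrist',[.465,.009,.068]))
for n in ('side','top'):
  get_image(n)
  for x in cut_out(n,'knob')[:1]: 
    a=np.argwhere(x['mask']);print(n,x['conf'],a.min(0),a.max(0), a.mean(0))
E
```

```text
[[ 0.007  0.999  0.04   0.437]
 [ 0.     0.04  -0.999  0.096]
 [-1.     0.007  0.     0.289]
 [ 0.     0.     0.     1.   ]]
wrist knob 0.65 [0.4582 0.1253 0.1437]
wrist grid 0.72 [0.4667 0.0103 0.0702]
wrist stand 0.94 [ 4.521e-01  1.201e-01 -1.000e-04]
wrist tea_light 0.57 [0.465  0.0065 0.0166]
wrist tea_light 0.32 [0.4544 0.1189 0.0007]
0.91 [346.24826523 187.5535852 ] 1297 [167 327] [208 366]
proj knobtop [345.69259889 193.15288846] grid [346.09271343 279.73802941]
side 0.62 [280 362] [308 383] [293.68871595 372.49416342]
top 0.75 [277 157] [294 169] [285.8        163.14705882]
```

View pics/w1.png

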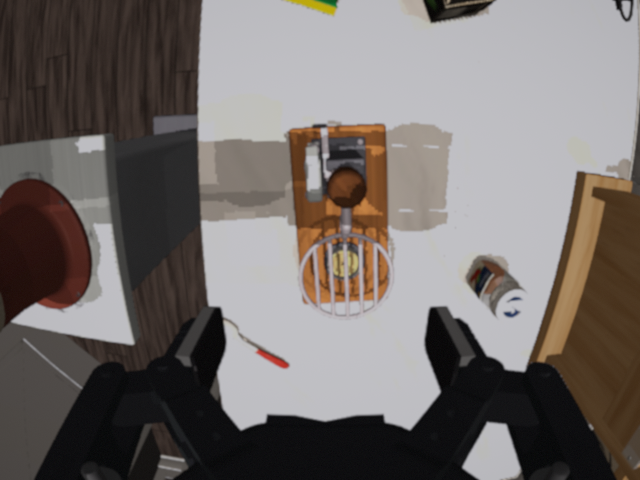

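```bash
cat >> h.py <<'E'
from scipy.optimize import least_squares
def cyl(x,y,z0,z1,r,top=None):
    a=np.linspace(0,2*np.pi,48,endpoint=False); out=[]
    for z,rr in [(z0,r),(z1,r)]+([top] if top else []):
        out+= [[x+rr*np.cos(t),y+rr*np.sin(t),z] for t in a]
    return np.array(out)
def fitcyl(n,thing,x0,z0,z1,r,top=None):
    m=cut_out(n,thing)[0]['mask']; p=np.argwhere(m)[:,::-1]
    lo,hi=np.percentile(p,.3,axis=0)-.3,np.percentile(p,99.7,axis=0)+.3
    def f(v):
        q=np.array([project(n,P) for P in cyl(*v,z0,z1,r,top)]); return np.r_[q.min(0)-lo,q.max(0)-hi]
    s=least_squares(f,x0); print(n,thing,np.round(s.x,4),np.round(s.fun,1)); return s.x
E
python3 - <<'E'
from h import *
for n in('wrist','side','top'):
    get_image(n)
    fitcyl(n,'knob',[.452,.123],.1285,.151,.0155,(.156,.011))
    fitcyl(n,'grid',[.465,.009],.065,.068,.052)
    if n!='wrist': fitcyl(n,'pan',[.46,-.32],0,.045,.029)
E
```

```text
Traceback (most recent call last):
  File "h.py", line 38, in fitcyl
    s=least_squares(f,x0); print(n,thing,np.round(s.x,4),np.round(s.fun,1)); return s.x
  File "h.py", line 37, in f
    q=np.array([project(n,P) for P in cyl(*v,z0,z1,r,top)]); return np.r_[q.min(0)-lo,q.max(0)-hi]
                ~~~~~~~^^^^^
  File "h.py", line 17, in project
    c=calibration(n); p=np.linalg.inv(cam(n))@np.append(P,1); p=p[:3]
                                      ~~~^^^
  File "h.py", line 7, in cam
    c=calibration(n)
ValueError: time passes only in moves, steps and waits
```

```bash
python3 - <<'E'
s=open('h.py').read()
s=s.replace("from station import *\n","from station import *\nfrom station import ctrl, get_image, calibration as _cal, finish_job, search_frame, cut_out, mark_of\nimport functools\ncalibration=functools.lru_cache(None)(_cal)\n")
s=s.replace("def cam(n):","@functools.lru_cache(None)\ndef cam(n):")
open('h.py','w').write(s)
E
cat > loc.py <<'E'
from h import *
for n in('wrist','side','top'):
    get_image(n)
    fitcyl(n,'knob',[.452,.123],.1285,.151,.0155,(.156,.011))
    fitcyl(n,'grid',[.465,.009],.065,.068,.052)
    if n!='wrist': fitcyl(n,'pan',[.46,-.32],0,.045,.029)
print(ctrl.get_obs()['t'])
E
python3 loc.py
```

```text
wrist knob [0.4545 0.1229] [-0.9 -0.9  0.9  0.9]
wrist grid [0.4627 0.0485] [ -3.2  25.6   3.  -30.2]
side knob [0.4548 0.1404] [ 0.   5.8  0.  -5.2]
side grid [0.4646 0.0068] [-0.8  2.7  0.8 -2.3]
side pan [ 0.4559 -0.3529] [-0.   6.2  0.1 -5.3]
top knob [0.4531 0.1192] [-4.2 -0.5  4.3  0.5]
top grid [0.4594 0.0519] [ 22.5  -3.2 -22.6   3.4]
top pan [ 0.4571 -0.3598] [ 19.1  -0.4 -18.4   0.6]
4.2833
```

Call:
{"name": "arm_command", "arguments": {"plan": [[[0,0.009,-0.0135,-1.4,0,0,0.085],[0,0.0086,-0.0135,-1.4,0,0,0.085],[0,0,0,0,0,0,0.085],[0.02,0,0,0,0,0,0.085],[0.03,0,0,0,0,0,0.085],[0,0,0,0,0,0,0.085],[0,0,0,0,0,0,0.085]]]}}

```text
t: 4.87
tool_pos: [0.4542, 0.1245, 0.2399]
tool_rot: [1.145, 1.242, -1.134]
contact_force: [0.1, 0.0, 0.2]
opening: 0.0849
```

```bash
python3 - <<'E'
from h import *
print(np.round(T(),4)); get_image('wrist'); fitcyl('wrist','knob',[.454,.123],.1285,.151,.0155,(.156,.011))
E
```

```text
[[ 0.0111  0.9957  0.0918  0.4542]
 [-0.0012  0.0918 -0.9958  0.1245]
 [-0.9999  0.0109  0.0022  0.2399]
 [ 0.      0.      0.      1.    ]]
wrist knob [0.4537 0.1227] [-0.9 -1.   0.9  1.1]
```

Call:
{"name": "arm_command", "arguments": {"plan": [[[0.02,-0.0003,0.0015,0,0,-0.6,0.085],[0.025,0,0,0,0,0,0.085],[0.025,0,0,0,0,0,0.085],[0.025,0,0,0,0,0,0.085],[0.018,0,0,0,0,0,0.085],[0,0,0,0,0,0,0.085],[0,0,0,0,0,0,0.085]]]}}

```text
t: 5.55
tool_pos: [0.4635, 0.1223, 0.1387]
tool_rot: [1.153, 1.232, -1.126]
contact_force: [0.8, 0.1, 0.7]
opening: 0.085
```

Call:
{"name": "arm_command", "arguments": {"plan": [[[0,0,0,0,0,0,0.045],[0,0,0,0,0,0,0.045],[0,0,0,0,0,0,0.04],[0,0,0,0,0,0,0.036],[0,0,0,0,0,0,0.036],[0,0,0,0,0,0,0.036],[0,0,0,0,0,0,0.036]]], "squeeze": 20}}

```text
t: 6.13
tool_pos: [0.4565, 0.1217, 0.1482]
tool_rot: [1.14, 1.247, -1.142]
contact_force: [-1.6, -0.7, -0.9]
opening: 0.0364
```

Call:
{"name": "arm_command", "arguments": {"plan": [[[0,0,0,0,0,0,0.026],[0,0,0,0,0,0,0.026],[0,0,0,0,0,0,0.026]]], "squeeze": 20}}

```text
t: 6.38
tool_pos: [0.4536, 0.1215, 0.1487]
tool_rot: [1.135, 1.253, -1.149]
contact_force: [-0.2, -0.7, -3.8]
opening: 0.0282
```

```bash
python3 - <<'E'
from h import *
print(np.round(T(),4)); o=ctrl.get_obs(); print(o['contact_force'],o['wrist_torque'],o['opening'])
im=save('wrist','w2.png')
E
```

```text
[[-0.0067  0.9958  0.0912  0.4536]
 [-0.0045  0.0912 -0.9958  0.1215]
 [-1.     -0.0071  0.0039  0.1487]
 [ 0.      0.      0.      1.    ]]
[-0.23653601 -0.706412   -3.78857884] [ 0.01283789  0.04143693 -0.00338142] 0.028236923594203246
```

View pics/w2.png

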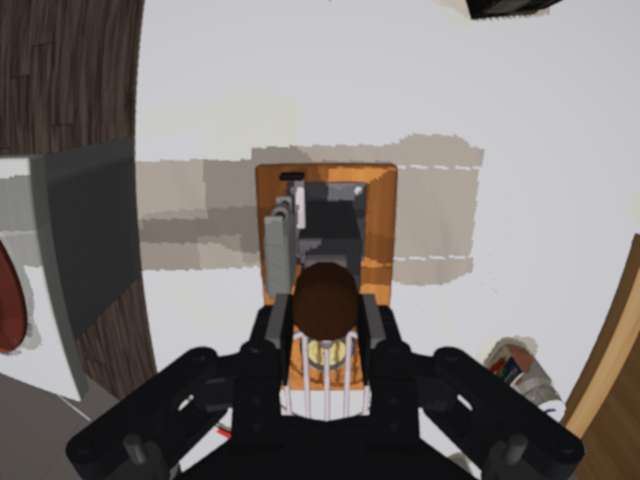

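The fingers are around the knob at about (326,300), but they sit too high: z is 0.149 and they are closed to 28 mm on its rounded top. I'll reopen and go lower.

Call:
{"name": "arm_command", "arguments": {"plan": [[[0,0,0,0,0,0,0.055],[0,0,0,0,0,0,0.055],[0,0,0,0,0,0,0.055],[0,0,0,0,0,-0.3,0.055],[0.007,0,0,0,0,0,0.055],[0.007,0,0,0,0,0,0.055],[0.006,0,0,0,0,0,0.055],[0.004,0,0,0,0,0,0.055],[0,0,0,0,0,0,0.055],[0,0,0,0,0,0,0.055],[0,0,0,0,0,0,0.055]]]}}

```text
t: 7.35
tool_pos: [0.4561, 0.1216, 0.1238]
tool_rot: [1.136, 1.253, -1.149]
contact_force: [-0.3, 0.4, -1.4]
opening: 0.0548
```

```bash
python3 - <<'E'
from h import *
print(np.round(T(),4)); o=ctrl.get_obs(); print(o['contact_force'],o['dq'],o['opening'])
E
```

```text
[[-0.0063  0.9959  0.0907  0.4561]
 [-0.0042  0.0907 -0.9959  0.1216]
 [-1.     -0.0067  0.0036  0.1238]
 [ 0.      0.      0.      1.    ]]
[-0.2793486   0.43453681 -1.41913963] [ 0.00133479  0.00278959  0.00184863  0.00033543 -0.00353134  0.00033049] 0.054830614558425445
```

Call:
{"name": "arm_command", "arguments": {"plan": [[[0.001,-0.0025,-0.001,0,0,0,0.045],[0,0,0,0,0,0,0.036],[0,0,0,0,0,0,0.034],[0,0,0,0,0,0,0.034],[0,0,0,0,0,0,0.034]]], "squeeze": 20}}

```text
t: 7.77
tool_pos: [0.4537, 0.1226, 0.1235]
tool_rot: [1.137, 1.252, -1.147]
contact_force: [-0.6, -0.4, 0.2]
opening: 0.034
```

Call:
{"name": "arm_command", "arguments": {"plan": [[[0,0,0,0,0,0,0.026],[0,0,0,0,0,0,0.026],[0,0,0,0,0,0,0.026],[0,0,0,0,0,0,0.026]]], "squeeze": 20}}

```text
t: 8.1
tool_pos: [0.4534, 0.1225, 0.1237]
tool_rot: [1.136, 1.252, -1.148]
contact_force: [-0.8, -0.9, 0.9]
opening: 0.0296
```

Call:
{"name": "arm_command", "arguments": {"plan": [[[0,0,0,0,0,0,0.024],[0,0,0,0,0,0,0.024],[0,0,0,0,0,0,0.024]]], "squeeze": 60}}

```text
t: 8.35
tool_pos: [0.4534, 0.1225, 0.1239]
tool_rot: [1.137, 1.252, -1.148]
contact_force: [-1.6, 0.5, -0.5]
opening: 0.0286
```

Call:
{"name": "arm_command", "arguments": {"plan": [[[-0.0015,0,0,0,0,0,0.024],[-0.0015,0,0,0,0,0,0.024]]]}}

```text
t: 8.52
tool_pos: [0.4534, 0.1225, 0.1257]
tool_rot: [1.137, 1.252, -1.148]
contact_force: [1.9, -0.0, -2.9]
opening: 0.0287
```

Call:
{"name": "arm_command", "arguments": {"plan": [[[-0.0015,0,0,0,0,0,0.024],[-0.0015,0,0,0,0,0,0.024]]]}}

```text
t: 8.68
tool_pos: [0.4534, 0.1225, 0.1279]
tool_rot: [1.137, 1.252, -1.147]
contact_force: [2.6, 0.8, -5.3]
opening: 0.0288
```

Call:
{"name": "arm_command", "arguments": {"plan": [[[-0.0015,0,0,0,0,0,0.024],[-0.0015,0,0,0,0,0,0.024]]]}}

```text
t: 8.85
tool_pos: [0.4533, 0.1225, 0.1305]
tool_rot: [1.137, 1.252, -1.147]
contact_force: [5.2, 0.8, -10.6]
opening: 0.0287
```

Call:
{"name": "arm_command", "arguments": {"plan": [[[-0.0015,0,0,0,0,0,0.024]]]}}

```text
t: 8.93
tool_pos: [0.4533, 0.1225, 0.1308]
tool_rot: [1.138, 1.252, -1.147]
contact_force: [8.4, 1.2, -16.9]
opening: 0.0289
```

Call:
{"name": "arm_command", "arguments": {"plan": [[[-0.0015,0,0,0,0,0,0.024]]]}}

```text
t: 9.02
tool_pos: [0.4533, 0.1225, 0.1308]
tool_rot: [1.138, 1.251, -1.146]
contact_force: [8.7, -0.0, -14.9]
opening: 0.0287
```

Call:
{"name": "arm_command", "arguments": {"plan": [[[-0.0015,0,0,0,0,0,0.024]]]}}

```text
t: 9.1
tool_pos: [0.4533, 0.1225, 0.1307]
tool_rot: [1.139, 1.251, -1.146]
contact_force: [8.8, 0.9, -12.8]
opening: 0.0284
```

Call:
{"name": "arm_command", "arguments": {"plan": [[[-0.0015,0,0,0,0,0,0.024]]]}}

```text
t: 9.18
tool_pos: [0.4534, 0.1225, 0.1307]
tool_rot: [1.139, 1.25, -1.145]
contact_force: [7.7, 1.6, -12.7]
opening: 0.0284
```

Call:
{"name": "arm_command", "arguments": {"plan": [[[-0.0015,0,0,0,0,0,0.024]]]}}

```text
t: 9.27
tool_pos: [0.4533, 0.1225, 0.1307]
tool_rot: [1.14, 1.25, -1.145]
contact_force: [7.8, 1.3, -13.2]
opening: 0.0286
```

Call:
{"name": "arm_command", "arguments": {"plan": [[[-0.0015,0,0,0,0,0,0.024]]]}}

```text
t: 9.35
tool_pos: [0.4533, 0.1225, 0.1307]
tool_rot: [1.14, 1.25, -1.144]
contact_force: [8.0, 0.8, -12.9]
opening: 0.0286
```

Call:
{"name": "arm_command", "arguments": {"plan": [[[-0.0015,0,0,0,0,0,0.024]]]}}

```text
t: 9.43
tool_pos: [0.4533, 0.1225, 0.1307]
tool_rot: [1.141, 1.25, -1.144]
contact_force: [8.7, 1.4, -13.9]
opening: 0.0285
```

Call:
{"name": "arm_command", "arguments": {"plan": [[[-0.0015,0,0,0,0,0,0.024]]]}}

```text
t: 9.52
tool_pos: [0.4534, 0.1225, 0.1307]
tool_rot: [1.141, 1.249, -1.144]
contact_force: [8.3, 2.0, -12.2]
opening: 0.0285
```

Call:
{"name": "arm_command", "arguments": {"plan": [[[-0.002,0,0,0,0,0,0.024]]]}}

```text
t: 9.6
tool_pos: [0.4534, 0.1225, 0.1309]
tool_rot: [1.142, 1.249, -1.143]
contact_force: [10.7, 1.2, -16.4]
opening: 0.0284
```

Call:
{"name": "arm_command", "arguments": {"plan": [[[-0.002,0,0,0,0,0,0.024]]]}}

```text
t: 9.68
tool_pos: [0.4534, 0.1225, 0.1309]
tool_rot: [1.142, 1.249, -1.142]
contact_force: [10.0, 1.7, -15.9]
opening: 0.0285
```

Call:
{"name": "arm_command", "arguments": {"plan": [[[-0.002,0,0,0,0,0,0.024]]]}}

```text
t: 9.77
tool_pos: [0.4534, 0.1225, 0.1308]
tool_rot: [1.143, 1.248, -1.142]
contact_force: [10.0, 1.8, -15.8]
opening: 0.0286
```

Call:
{"name": "arm_command", "arguments": {"plan": [[[-0.002,0,0,0,0,0,0.024]]]}}

```text
t: 9.85
tool_pos: [0.4533, 0.1226, 0.1308]
tool_rot: [1.143, 1.248, -1.141]
contact_force: [10.7, 1.6, -15.3]
opening: 0.0289
```

Call:
{"name": "arm_command", "arguments": {"plan": [[[-0.002,0,0,0,0,0,0.024]]]}}

```text
t: 9.93
tool_pos: [0.4534, 0.1225, 0.1309]
tool_rot: [1.144, 1.248, -1.141]
contact_force: [10.2, 2.3, -16.4]
opening: 0.0286
```

Call:
{"name": "arm_command", "arguments": {"plan": [[[-0.002,0,0,0,0,0,0.024]]]}}

```text
t: 10.02
tool_pos: [0.4534, 0.1226, 0.1308]
tool_rot: [1.145, 1.248, -1.14]
contact_force: [10.3, 2.1, -15.6]
opening: 0.0286
```

```bash
python3 - <<'E'
from h import *
M=T();print(np.round(M,4)); o=ctrl.get_obs(); print(o['contact_force'],o['wrist_torque'])
a=save('side','x.png'); w=save('wrist','x.png')
c=a[230:400,290:450]; cv2.imwrite('pics/c1.png',np.hstack([cv2.resize(c,(564,600),interpolation=2),cv2.resize(w[200:400,240:400],(236*1,300)).repeat(1,0) if 0 else cv2.copyMakeBorder(cv2.resize(w[200:460,220:420],(230,300)),0,300,0,0,0)])[:,:,::-1])
marks('side',['grid','knob']); get_image('top'); marks('top',['grid','knob'])
E
```

```text
[[ 3.600e-03  9.960e-01  8.950e-02  4.534e-01]
 [ 1.000e-04  8.950e-02 -9.960e-01  1.226e-01]
 [-1.000e+00  3.600e-03  3.000e-04  1.308e-01]
 [ 0.000e+00  0.000e+00  0.000e+00  1.000e+00]]
[ 10.30462142   2.13783696 -15.59202776] [ 0.18586236 -1.09753458  0.08457924]
side grid 0.6 [0.4655 0.0092 0.0717]
side knob 0.97 [0.4592 0.1228 0.1488]
top grid 0.86 [0.4604 0.0087 0.0763]
top knob 0.59 [0.4507 0.1237 0.1488]
```

View pics/c1.png

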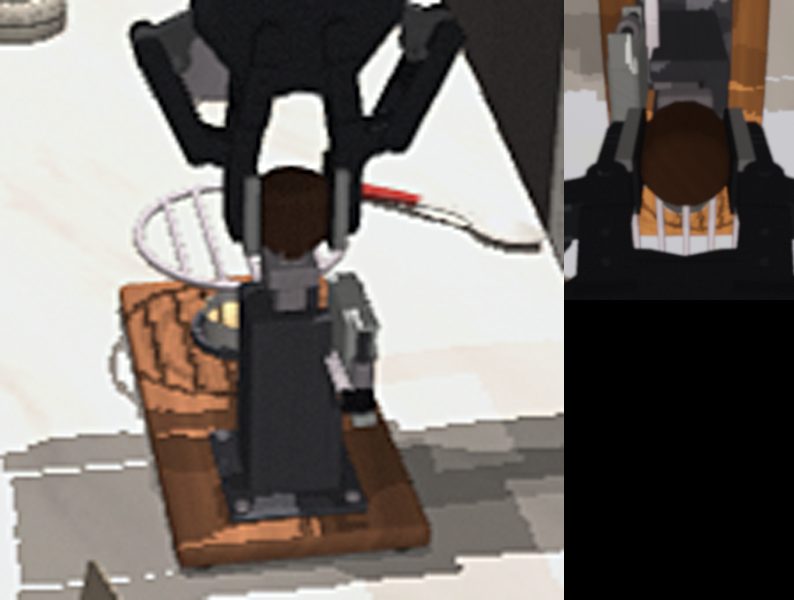

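Call:
{"name": "arm_command", "arguments": {"plan": [[[-0.002,0.001,0,0,0,0,0.024]]]}}

```text
t: 10.45
tool_pos: [0.4535, 0.1226, 0.1307]
tool_rot: [1.144, 1.249, -1.142]
contact_force: [4.6, 1.1, -11.7]
opening: 0.0288
```

Call:
{"name": "arm_command", "arguments": {"plan": [[[-0.002,0.001,0,0,0,0,0.024]]]}}

```text
t: 10.53
tool_pos: [0.4534, 0.1226, 0.1307]
tool_rot: [1.142, 1.251, -1.144]
contact_force: [3.8, 1.5, -10.1]
opening: 0.0289
```

Call:
{"name": "arm_command", "arguments": {"plan": [[[-0.002,0.001,0,0,0,0,0.024]]]}}

```text
t: 10.62
tool_pos: [0.4534, 0.1226, 0.1307]
tool_rot: [1.141, 1.253, -1.146]
contact_force: [4.4, 0.7, -12.9]
opening: 0.0286
```

Call:
{"name": "arm_command", "arguments": {"plan": [[[-0.002,0.001,0,0,0,0,0.024]]]}}

```text
t: 10.7
tool_pos: [0.4533, 0.1226, 0.1308]
tool_rot: [1.14, 1.255, -1.147]
contact_force: [4.4, 0.4, -13.8]
opening: 0.0286
```

Call:
{"name": "arm_command", "arguments": {"plan": [[[-0.0025,0.0018,0,0,0,0,0.024]]]}}

```text
t: 10.78
tool_pos: [0.4534, 0.1226, 0.1313]
tool_rot: [1.137, 1.258, -1.151]
contact_force: [-0.8, 1.4, -15.3]
opening: 0.0288
```

Call:
{"name": "arm_command", "arguments": {"plan": [[[-0.0025,0.0018,0,0,0,0,0.024]]]}}

```text
t: 10.87
tool_pos: [0.4533, 0.1226, 0.1315]
tool_rot: [1.134, 1.262, -1.155]
contact_force: [0.4, 0.5, -19.1]
opening: 0.0281
```

Call:
{"name": "arm_command", "arguments": {"plan": [[[-0.0025,0.0018,0,0,0,0,0.024]]]}}

```text
t: 10.95
tool_pos: [0.4532, 0.1225, 0.1316]
tool_rot: [1.132, 1.265, -1.158]
contact_force: [-1.5, 0.3, -20.5]
opening: 0.0285
```

Call:
{"name": "arm_command", "arguments": {"plan": [[[-0.0025,0.0018,0,0,0,0,0.024]]]}}

```text
t: 11.03
tool_pos: [0.4532, 0.1226, 0.1317]
tool_rot: [1.129, 1.268, -1.162]
contact_force: [-2.6, 0.3, -22.1]
opening: 0.0287
```

```bash
python3 - <<'E'
from h import *
M=T();print(np.round(M,4)); o=ctrl.get_obs(); print(o['contact_force'],o['wrist_torque'])
for r in ([1.137,1.252,-1.148],[1.145,1.248,-1.14]): 
  D=R.from_rotvec(r).inv()*R.from_matrix(M[:3,:3]); print(D.as_rotvec(True))
E
```

```text
[[-2.550e-02  9.956e-01  9.010e-02  4.532e-01]
 [-2.600e-03  9.000e-02 -9.959e-01  1.226e-01]
 [-9.997e-01 -2.560e-02  3.000e-04  1.317e-01]
 [ 0.000e+00  0.000e+00  0.000e+00  1.000e+00]]
[ -2.64773351   0.27138939 -22.13860408] [ 0.09144416 -1.007386    0.02873074]
[ 0.01489013  0.17956174 -1.14329205]
[-0.02923082 -0.0375188  -1.67856302]
```

Call:
{"name": "arm_command", "arguments": {"plan": [[[-0.0015,0.0005,0,0,0,0.7,0.024]]]}}

```text
t: 11.12
tool_pos: [0.4532, 0.1225, 0.1317]
tool_rot: [1.135, 1.261, -1.154]
contact_force: [4.3, 1.6, -20.7]
opening: 0.0287
```

Call:
{"name": "arm_command", "arguments": {"plan": [[[-0.0015,0.0005,0,0,0,0.7,0.024]]]}}

```text
t: 11.2
tool_pos: [0.4534, 0.1226, 0.1326]
tool_rot: [1.141, 1.253, -1.145]
contact_force: [0.9, 0.5, -14.2]
opening: 0.0285
```

```bash
cat > st.py <<'E'
from h import *
M=T(); o=ctrl.get_obs(); print(o['t'],np.round(M[:3,:].ravel(),4),np.round(o['contact_force'],1),np.round(o['wrist_torque'],2))
E
python3 st.py
```

```text
11.2 [-3.400e-03  9.959e-01  8.990e-02  4.534e-01 -5.000e-04  8.990e-02
 -9.959e-01  1.226e-01 -1.000e+00 -3.400e-03  2.000e-04  1.326e-01] [  0.9   0.5 -14.2] [0.   0.12 0.02]
```

Call:
{"name": "arm_command", "arguments": {"plan": [[[-0.002,0.0005,0,0,0,0.7,0.024]]]}}

```text
t: 11.28
tool_pos: [0.4536, 0.1226, 0.1352]
tool_rot: [1.146, 1.245, -1.137]
contact_force: [-0.6, -0.2, -3.9]
opening: 0.0286
```

Call:
{"name": "arm_command", "arguments": {"plan": [[[-0.002,0.0005,0,0,0,0.7,0.024]]]}}

```text
t: 11.37
tool_pos: [0.4537, 0.1226, 0.1392]
tool_rot: [1.152, 1.237, -1.129]
contact_force: [-2.2, -0.1, -4.1]
opening: 0.0289
```

```bash
python3 st.py
```

```text
11.3667 [ 1.870e-02  9.958e-01  9.000e-02  4.537e-01  1.400e-03  9.000e-02
 -9.959e-01  1.226e-01 -9.998e-01  1.870e-02  3.000e-04  1.392e-01] [-2.2 -0.1 -4.1] [-0.14  1.92 -0.  ]
```

Call:
{"name": "arm_command", "arguments": {"plan": [[[0,0,0,0,0,-0.6,0.024],[0,0,0,0,0,-0.6,0.024]]]}}

```text
t: 11.53
tool_pos: [0.4534, 0.1226, 0.1412]
tool_rot: [1.141, 1.251, -1.144]
contact_force: [2.8, 0.8, -21.3]
opening: 0.0286
```

```bash
python3 st.py
```

```text
11.5333 [-1.300e-03  9.959e-01  9.020e-02  4.534e-01 -6.000e-04  9.020e-02
 -9.959e-01  1.226e-01 -1.000e+00 -1.400e-03  5.000e-04  1.412e-01] [  2.8   0.8 -21.3] [ 0.07 -0.3   0.01]
```

Call:
{"name": "arm_command", "arguments": {"plan": [[[0,0,0,0,0,0,0.024]]]}}

```text
t: 11.62
tool_pos: [0.4535, 0.1226, 0.1418]
tool_rot: [1.141, 1.252, -1.144]
contact_force: [-2.4, -0.5, -9.8]
opening: 0.0285
```

Call:
{"name": "arm_command", "arguments": {"plan": [[[0,0,0,0,0,0,0.024]]]}}

```text
t: 11.7
tool_pos: [0.4535, 0.1226, 0.142]
tool_rot: [1.141, 1.252, -1.144]
contact_force: [-1.3, 0.3, -13.5]
opening: 0.0287
```

Call:
{"name": "arm_command", "arguments": {"plan": [[[0,0,0,0,0,0,0.024]]]}}

```text
t: 11.78
tool_pos: [0.4535, 0.1226, 0.142]
tool_rot: [1.141, 1.252, -1.145]
contact_force: [-2.6, 0.2, -12.7]
opening: 0.0286
```

```bash
python3 st.py
```

```text
11.7833 [-2.500e-03  9.959e-01  9.020e-02  4.535e-01 -7.000e-04  9.020e-02
 -9.959e-01  1.226e-01 -1.000e+00 -2.500e-03  5.000e-04  1.420e-01] [ -2.6   0.2 -12.7] [-0.04  0.33  0.07]
```

Call:
{"name": "arm_command", "arguments": {"plan": [[[-0.001,0.0003,0,0,0,0.15,0.024]]]}}

```text
t: 11.87
tool_pos: [0.4535, 0.1226, 0.1422]
tool_rot: [1.142, 1.251, -1.143]
contact_force: [0.9, 0.8, -17.8]
opening: 0.0284
```

Call:
{"name": "arm_command", "arguments": {"plan": [[[-0.001,0.0003,0,0,0,0.15,0.024]]]}}

```text
t: 11.95
tool_pos: [0.4535, 0.1226, 0.1422]
tool_rot: [1.143, 1.249, -1.142]
contact_force: [1.9, 0.7, -17.8]
opening: 0.0284
```

Call:
{"name": "arm_command", "arguments": {"plan": [[[-0.001,0.0003,0,0,0,0.15,0.024]]]}}

```text
t: 12.03
tool_pos: [0.4535, 0.1226, 0.1423]
tool_rot: [1.144, 1.248, -1.14]
contact_force: [2.7, 1.3, -18.3]
opening: 0.029
```

```bash
python3 st.py
```

```text
12.0333 [ 3.400e-03  9.959e-01  9.010e-02  4.535e-01 -1.000e-04  9.010e-02
 -9.959e-01  1.226e-01 -1.000e+00  3.400e-03  4.000e-04  1.423e-01] [  2.7   1.3 -18.3] [0.04 0.12 0.06]
```

Call:
{"name": "arm_command", "arguments": {"plan": [[[-0.0014,0.0008,0,0,0,0.05,0.024]]]}}

```text
t: 12.12
tool_pos: [0.4535, 0.1226, 0.1424]
tool_rot: [1.143, 1.248, -1.141]
contact_force: [1.2, 0.8, -21.4]
opening: 0.0286
```

Call:
{"name": "arm_command", "arguments": {"plan": [[[-0.0014,0.0008,0,0,0,0.1,0.024]]]}}

```text
t: 12.2
tool_pos: [0.4535, 0.1226, 0.1425]
tool_rot: [1.143, 1.249, -1.141]
contact_force: [1.6, 1.0, -21.7]
opening: 0.0286
```

```bash
python3 st.py
```

```text
12.2 [ 2.100e-03  9.959e-01  9.010e-02  4.535e-01 -1.000e-04  9.010e-02
 -9.959e-01  1.226e-01 -1.000e+00  2.100e-03  3.000e-04  1.425e-01] [  1.6   1.  -21.7] [0.05 0.15 0.05]
```

```bash
python3 - <<'E'
from h import *
a=save('side','y.png'); w=save('wrist','x2.png')
c=a[230:400,290:450]; cv2.imwrite('pics/c2.png',np.hstack([cv2.resize(c,(564,600),interpolation=2),cv2.copyMakeBorder(cv2.resize(w[200:460,220:420],(230,300)),0,300,0,0,0)])[:,:,::-1])
marks('side',['grid','knob']); marks('wrist',['grid','knob']);get_image('top'); marks('top',['grid','knob'])
E
python3 st.py
```

```text
side grid 0.76 [0.4645 0.004  0.0808]
side knob 0.68 [0.4573 0.1233 0.1568]
side knob 0.47 [ 0.6504 -0.1967 -0.0008]
wrist grid 0.74 [0.4628 0.0099 0.0914]
wrist knob 0.96 [0.4584 0.1247 0.1622]
top grid 0.81 [0.4608 0.0124 0.0898]
top knob 0.55 [0.4509 0.1237 0.1618]
12.65 [ 1.500e-03  9.959e-01  9.030e-02  4.536e-01 -5.000e-04  9.030e-02
 -9.959e-01  1.226e-01 -1.000e+00  1.400e-03  7.000e-04  1.459e-01] [-10.6  -1.   -4.2] [-0.25  2.11 -0.02]
```

View pics/c2.png

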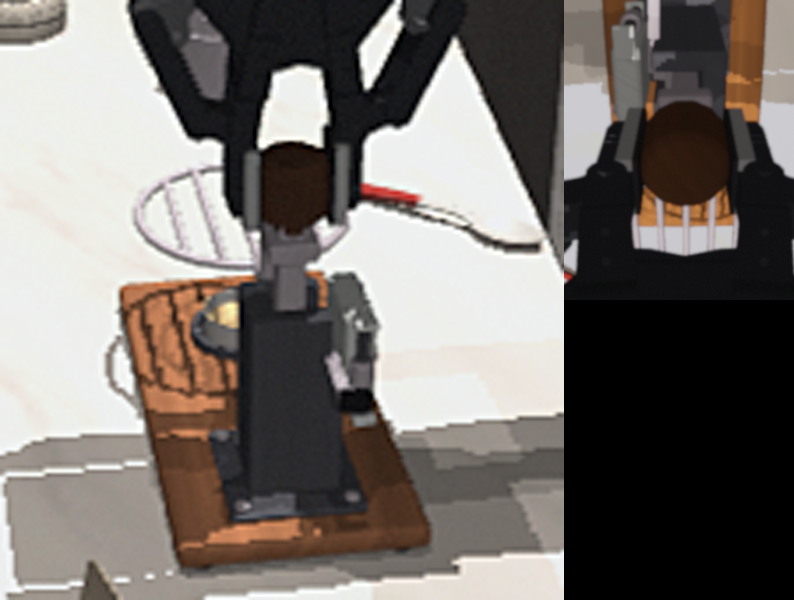

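The second click came while the arm was holding: Fz fell from -22 to -4 N, with the lift at about 22 mm. The crop shows the knob held squarely and the grid raised.

Call:
{"name": "arm_command", "arguments": {"plan": [[[0,0,0,0,0,0,0.024],[0,0,0,0,0,0,0.024],[0,0,0,0,0,0,0.024]]]}}

```text
t: 12.9
tool_pos: [0.4535, 0.1226, 0.1524]
tool_rot: [1.141, 1.25, -1.143]
contact_force: [-2.6, -0.6, -19.8]
opening: 0.0284
```

```bash
cat > hold.py <<'E'
import sys
from h import *
for i in range(int(sys.argv[1])):
    o=ctrl.get_obs(); print(round(o['t'],2),'lift',round((o['tool_pos'][2]-.1239)*1e3,2),np.round(o['contact_force'],1),'tqy',np.round(o['wrist_torque'][1],2),'xz',round((R.from_rotvec(o['tool_rot']).as_matrix())[0,0],4))
    get_image('wrist')
E
python3 hold.py 4
```

```text
12.9 lift 28.47 [ -2.6  -0.6 -19.8] tqy 0.66 xz -0.0
12.95 lift 28.36 [ -5.1  -0.4 -11.3] tqy 0.99 xz 0.0001
13.0 lift 28.26 [ -6.   -0.1 -10.7] tqy 1.17 xz 0.0001
13.05 lift 28.22 [ -6.   -1.  -10.9] tqy 1.17 xz -0.0
```

Call:
{"name": "arm_command", "arguments": {"plan": [[[-0.001,0,0,0,0,0,0.024]]]}}

```text
t: 13.18
tool_pos: [0.4535, 0.1226, 0.1529]
tool_rot: [1.141, 1.25, -1.143]
contact_force: [2.3, 0.9, -26.1]
opening: 0.0288
```

```bash
sed -i "s/^    get_image/    if i and o['contact_force'][2]>-6: print('CLICK?'); break\n    get_image/" h.py hold.py; python3 hold.py 10
```

```text
13.18 lift 29.0 [  2.3   0.9 -26.1] tqy -0.01 xz 0.0
13.23 lift 28.79 [ -1.5   1.1 -18.5] tqy 0.37 xz 0.0002
13.28 lift 28.77 [ -0.6   0.5 -18.1] tqy 0.37 xz 0.0001
13.33 lift 28.73 [ -1.1   0.1 -20. ] tqy 0.29 xz -0.0001
13.38 lift 28.76 [  0.1  -0.1 -20. ] tqy 0.28 xz -0.0002
13.43 lift 28.78 [ -0.6   0.8 -20. ] tqy 0.3 xz -0.0002
13.48 lift 28.77 [ -0.8   0.1 -20. ] tqy 0.25 xz -0.0003
13.53 lift 28.8 [  0.2   0.6 -20.9] tqy 0.22 xz -0.0003
13.58 lift 28.81 [ -0.5  -0.2 -20.6] tqy 0.17 xz -0.0003
13.63 lift 28.81 [  0.5  -0.5 -21. ] tqy 0.16 xz -0.0003
```

```bash
python3 hold.py 16
```

```text
13.68 lift 28.82 [ -0.3  -0.2 -22. ] tqy 0.23 xz -0.0003
13.73 lift 28.84 [ -0.    0.5 -20.9] tqy 0.2 xz -0.0003
13.78 lift 28.88 [  0.8  -0.7 -21.4] tqy 0.19 xz -0.0003
13.83 lift 28.87 [  0.1  -0.  -21.6] tqy 0.14 xz -0.0003
13.88 lift 28.89 [  0.3  -0.1 -22.6] tqy 0.15 xz -0.0003
13.93 lift 28.9 [  0.5   0.2 -23.2] tqy 0.14 xz -0.0003
13.98 lift 28.93 [  0.7  -0.2 -23.1] tqy 0.12 xz -0.0002
14.03 lift 28.93 [  0.7   0.5 -22.9] tqy 0.06 xz -0.0003
14.08 lift 28.94 [  1.6   0.1 -22.5] tqy 0.1 xz -0.0003
14.13 lift 28.96 [  1.1   0.9 -22.6] tqy 0.11 xz -0.0002
14.18 lift 28.96 [  0.4  -0.  -24.2] tqy 0.1 xz -0.0003
14.23 lift 28.97 [  1.3  -0.3 -23.6] tqy 0.04 xz -0.0003
14.28 lift 28.98 [  0.9   0.7 -23.8] tqy 0.04 xz -0.0003
14.33 lift 28.96 [  0.5   0.7 -22.9] tqy 0.04 xz -0.0004
14.38 lift 28.96 [  1.3   0.2 -23.3] tqy 0.06 xz -0.0004
14.43 lift 29.0 [  0.6   0.7 -24.3] tqy 0.09 xz -0.0003
```

Call:
{"name": "arm_command", "arguments": {"plan": [[[0,0.0008,0,0,0,0,0.024]]]}}

```text
t: 14.57
tool_pos: [0.4535, 0.1226, 0.1528]
tool_rot: [1.14, 1.252, -1.145]
contact_force: [-4.9, -0.7, -20.2]
opening: 0.0285
```

```bash
python3 hold.py 8
```

```text
14.57 lift 28.87 [ -4.9  -0.7 -20.2] tqy 0.83 xz -0.0025
14.62 lift 28.86 [ -3.6  -0.2 -22.2] tqy 0.61 xz -0.0028
14.67 lift 28.85 [ -4.5  -0.4 -21.4] tqy 0.77 xz -0.0028
14.72 lift 28.84 [ -4.7  -0.1 -20.8] tqy 0.81 xz -0.0026
14.77 lift 28.85 [ -4.4  -1.1 -20.9] tqy 0.86 xz -0.0025
14.82 lift 28.84 [ -5.   -0.6 -20.7] tqy 0.91 xz -0.0025
14.87 lift 28.88 [ -5.3  -0.1 -21.9] tqy 0.89 xz -0.0024
14.92 lift 28.85 [ -5.   -0.1 -20.1] tqy 0.91 xz -0.0024
```

Call:
{"name": "arm_command", "arguments": {"plan": [[[0.002,0,0,0,0,0,0.024],[0.001,0,0,0,0,0,0.024]]]}}

```text
t: 15.13
tool_pos: [0.4535, 0.1226, 0.1524]
tool_rot: [1.139, 1.252, -1.145]
contact_force: [-5.9, -2.0, -16.0]
opening: 0.0285
```

```bash
python3 st.py; python3 hold.py 3|head -4
```

```text
15.1333 [-0.003   0.9959  0.0909  0.4535 -0.0021  0.0909 -0.9959  0.1226 -1.
 -0.0032  0.0018  0.1524] [ -5.9  -2.  -16. ] [-0.15  1.07 -0.01]
15.13 lift 28.51 [ -5.9  -2.  -16. ] tqy 1.07 xz -0.003
15.18 lift 28.52 [ -6.9  -0.9 -15.3] tqy 1.17 xz -0.0029
15.23 lift 28.48 [ -6.8  -0.6 -15.6] tqy 1.13 xz -0.003
```

Call:
{"name": "arm_command", "arguments": {"plan": [[[0.002,-0.0008,0,0,0,0,0.024],[0.002,0,0,0,0,0,0.024]]]}}

```text
t: 15.45
tool_pos: [0.4536, 0.1226, 0.1522]
tool_rot: [1.14, 1.25, -1.144]
contact_force: [-10.7, -1.2, -10.9]
opening: 0.0283
```

```bash
sed -i "s/>-6: print/>-2 and 0: print/" hold.py; python3 hold.py 3;
```

```text
15.45 lift 28.26 [-10.7  -1.2 -10.9] tqy 1.79 xz -0.0012
15.5 lift 28.26 [ -8.2  -1.4 -12. ] tqy 1.5 xz -0.0013
15.55 lift 28.26 [ -8.3  -0.3 -12.2] tqy 1.45 xz -0.0013
```

Call:
{"name": "arm_command", "arguments": {"plan": [[[-0.0012,0.0005,0,0,0,0.3,0.024]]]}}

```text
t: 15.68
tool_pos: [0.4536, 0.1226, 0.1539]
tool_rot: [1.141, 1.248, -1.141]
contact_force: [-5.7, -0.0, -17.0]
opening: 0.029
```

```bash
sed -i "s/>-2 and 0: print/>-8: print/" hold.py; python3 hold.py 6;
```

```text
15.68 lift 30.02 [ -5.7  -0.  -17. ] tqy 1.31 xz 0.0022
15.73 lift 31.46 [-12.   -1.9  -3.7] tqy 2.29 xz 0.0023
CLICK?
```

Call:
{"name": "arm_command", "arguments": {"plan": [[[0.002,0,0,0,0,0,0.024]]]}}

```text
t: 15.82
tool_pos: [0.4536, 0.1226, 0.1565]
tool_rot: [1.14, 1.248, -1.142]
contact_force: [-12.1, -0.8, -3.9]
opening: 0.0288
```

Call:
{"name": "arm_command", "arguments": {"plan": [[[0.001,0,0,0,0,0,0.024]]]}}

```text
t: 15.9
tool_pos: [0.4536, 0.1226, 0.1586]
tool_rot: [1.14, 1.249, -1.143]
contact_force: [-12.4, -2.1, -3.5]
opening: 0.0288
```

```bash
sed -i "s/>-8: print/>-8 and 0: print/" hold.py; python3 hold.py 4;
```

```text
15.9 lift 34.71 [-12.4  -2.1  -3.5] tqy 2.24 xz 0.0006
15.95 lift 35.37 [-13.7  -2.7  -4.5] tqy 2.43 xz 0.0004
16.0 lift 35.35 [-12.8  -2.3  -3.2] tqy 2.46 xz 0.0005
16.05 lift 35.34 [-12.6  -1.8  -3.1] tqy 2.42 xz 0.0005
```

Call:
{"name": "arm_command", "arguments": {"plan": [[[-0.001,0,0,0,0,0,0.024]]]}}

```text
t: 16.18
tool_pos: [0.4536, 0.1226, 0.1623]
tool_rot: [1.139, 1.249, -1.143]
contact_force: [-5.0, -0.9, -22.5]
opening: 0.0286
```

```bash
python3 hold.py 3;
```

```text
16.18 lift 38.45 [ -5.   -0.9 -22.5] tqy 1.04 xz 0.0001
16.23 lift 39.31 [-11.9  -2.1  -6.1] tqy 2.01 xz 0.0001
16.28 lift 39.31 [-10.8  -1.7  -9. ] tqy 1.88 xz -0.0
```

Call:
{"name": "arm_command", "arguments": {"plan": [[[-0.001,0,0,0,0,0,0.024]]]}}

```text
t: 16.42
tool_pos: [0.4536, 0.1225, 0.1653]
tool_rot: [1.139, 1.249, -1.143]
contact_force: [-8.6, -1.1, -5.8]
opening: 0.0285
```

```bash
python3 hold.py 3;
```

```text
16.42 lift 41.42 [-8.6 -1.1 -5.8] tqy 1.71 xz -0.0
16.47 lift 43.18 [-13.1  -1.7  -3.3] tqy 2.28 xz -0.0006
16.52 lift 43.59 [-12.8  -1.6  -4.2] tqy 2.34 xz -0.0007
```

Click 4 shows at a lift of about 40.5 to 41.4 mm, and the post now hangs free at 43.6 mm with about 4 N. Next I ease it down.

Call:
{"name": "arm_command", "arguments": {"plan": [[[0.0008,0,0,0,0,0,0.024]]]}}

```text
t: 16.65
tool_pos: [0.4536, 0.1226, 0.17]
tool_rot: [1.138, 1.249, -1.144]
contact_force: [-12.8, -2.9, -3.9]
opening: 0.0288
```

```bash
python3 hold.py 3;
```

```text
16.65 lift 46.07 [-12.8  -2.9  -3.9] tqy 2.17 xz -0.0011
16.7 lift 46.65 [-12.9  -1.9  -6.6] tqy 2.16 xz -0.0012
16.75 lift 46.48 [-13.4  -1.9  -4.7] tqy 2.2 xz -0.0011
```

Call:
{"name": "arm_command", "arguments": {"plan": [[[0.0005,0,0,0,0,0,0.024]]]}}

```text
t: 16.88
tool_pos: [0.4536, 0.1225, 0.1719]
tool_rot: [1.138, 1.249, -1.144]
contact_force: [-6.8, -0.8, -11.6]
opening: 0.0283
```

```bash
python3 hold.py 3;
```

```text
16.88 lift 48.04 [ -6.8  -0.8 -11.6] tqy 1.37 xz -0.0012
16.93 lift 48.51 [ -9.4  -2.2 -10.2] tqy 1.71 xz -0.0013
16.98 lift 48.47 [-9.7 -1.  -9.7] tqy 1.74 xz -0.0014
```

Call:
{"name": "arm_command", "arguments": {"plan": [[[0.005,0,0,0,0,0,0.024]]]}}

```text
t: 17.12
tool_pos: [0.4536, 0.1225, 0.1708]
tool_rot: [1.137, 1.249, -1.145]
contact_force: [-12.8, -1.8, -4.0]
opening: 0.0289
```

```bash
python3 hold.py 2;
```

```text
17.12 lift 46.88 [-12.8  -1.8  -4. ] tqy 2.2 xz -0.0017
17.17 lift 46.44 [-11.9  -1.5  -5.8] tqy 2.01 xz -0.0017
```

Call:
{"name": "arm_command", "arguments": {"plan": [[[0.004,-0.001,0,0,0,0,0.024]]]}}

```text
t: 17.3
tool_pos: [0.4536, 0.1225, 0.1703]
tool_rot: [1.138, 1.248, -1.143]
contact_force: [-7.6, -1.0, -3.0]
opening: 0.0287
```

```bash
python3 hold.py 3;
```

```text
17.3 lift 46.37 [-7.6 -1.  -3. ] tqy 1.6 xz 0.0005
17.35 lift 46.44 [-8.2 -0.9 -5.1] tqy 1.77 xz 0.0008
17.4 lift 46.46 [-9.  -1.6 -5.8] tqy 1.74 xz 0.0007
```

Call:
{"name": "arm_command", "arguments": {"plan": [[[0.004,-0.001,0,0,0,0,0.024]]]}}

```text
t: 17.53
tool_pos: [0.4536, 0.1225, 0.1703]
tool_rot: [1.139, 1.246, -1.141]
contact_force: [-8.7, -1.6, -4.6]
opening: 0.0286
```

```bash
python3 hold.py 3;
```

```text
17.53 lift 46.44 [-8.7 -1.6 -4.6] tqy 1.92 xz 0.003
17.58 lift 46.49 [-8.2 -1.3 -6. ] tqy 1.88 xz 0.0033
17.63 lift 46.46 [-8.  -1.  -5.5] tqy 1.86 xz 0.0032
```

Call:
{"name": "arm_command", "arguments": {"plan": [[[0.003,-0.0005,0,0,0,0,0.024]]]}}

```text
t: 17.77
tool_pos: [0.4536, 0.1225, 0.1707]
tool_rot: [1.14, 1.245, -1.141]
contact_force: [-9.5, -2.8, -10.0]
opening: 0.0289
```

```bash
python3 hold.py 3;
```

```text
17.77 lift 46.83 [ -9.5  -2.8 -10. ] tqy 2.0 xz 0.0041
17.82 lift 46.78 [-9.1 -1.3 -8.1] tqy 1.91 xz 0.0043
17.87 lift 46.74 [-9.  -1.5 -7.5] tqy 1.96 xz 0.0041
```

Call:
{"name": "arm_command", "arguments": {"plan": [[[0.005,0,0,0,0,-0.4,0.024]]]}}

```text
t: 18.0
tool_pos: [0.4536, 0.1225, 0.1694]
tool_rot: [1.136, 1.25, -1.146]
contact_force: [-16.1, -1.3, -2.6]
opening: 0.0283
```

```bash
python3 hold.py 3;
```

```text
18.0 lift 45.53 [-16.1  -1.3  -2.6] tqy 2.49 xz -0.0033
18.05 lift 45.09 [-13.3  -2.1  -3.8] tqy 2.2 xz -0.0041
18.1 lift 45.12 [-14.4  -1.6  -3.5] tqy 2.2 xz -0.0039
```

Call:
{"name": "arm_command", "arguments": {"plan": [[[0.005,0,0,0,0,0,0.024]]]}}

```text
t: 18.23
tool_pos: [0.4536, 0.1225, 0.168]
tool_rot: [1.135, 1.25, -1.147]
contact_force: [-13.9, -2.5, -2.9]
opening: 0.0288
```

```bash
python3 hold.py 3;
```

```text
18.23 lift 44.09 [-13.9  -2.5  -2.9] tqy 2.29 xz -0.0042
18.28 lift 43.68 [-13.6  -1.8  -4.7] tqy 2.16 xz -0.0041
18.33 lift 43.69 [-12.9  -2.6  -4.9] tqy 2.16 xz -0.0042
```

Call:
{"name": "arm_command", "arguments": {"plan": [[[0.005,0,0,0,0,0,0.024]]]}}

```text
t: 18.47
tool_pos: [0.4536, 0.1225, 0.1665]
tool_rot: [1.135, 1.251, -1.147]
contact_force: [-14.6, -2.9, -3.3]
opening: 0.0284
```

```bash
python3 hold.py 3;
```

```text
18.47 lift 42.59 [-14.6  -2.9  -3.3] tqy 2.27 xz -0.0046
18.52 lift 42.25 [-13.9  -2.7  -3.3] tqy 2.12 xz -0.0045
18.57 lift 42.25 [-13.3  -2.8  -4. ] tqy 2.15 xz -0.0045
```

Call:
{"name": "arm_command", "arguments": {"plan": [[[0.0042,0,0,0,0,0,0.024]]]}}

```text
t: 18.7
tool_pos: [0.4536, 0.1225, 0.1657]
tool_rot: [1.134, 1.251, -1.148]
contact_force: [-15.2, -1.8, -2.6]
opening: 0.0287
```

```bash
python3 hold.py 3;
```

```text
18.7 lift 41.84 [-15.2  -1.8  -2.6] tqy 2.25 xz -0.0049
18.75 lift 41.68 [-14.4  -2.   -3.4] tqy 2.13 xz -0.005
18.8 lift 41.71 [-13.5  -2.2  -4.4] tqy 2.13 xz -0.0049
```

Call:
{"name": "arm_command", "arguments": {"plan": [[[0.0042,0,0,0,0,0,0.024]]]}}

```text
t: 18.93
tool_pos: [0.4536, 0.1225, 0.1652]
tool_rot: [1.134, 1.251, -1.148]
contact_force: [-14.2, -2.6, -2.2]
opening: 0.0287
```

```bash
python3 hold.py 3;
```

```text
18.93 lift 41.27 [-14.2  -2.6  -2.2] tqy 2.15 xz -0.0054
18.98 lift 41.13 [-14.1  -2.4  -3.9] tqy 2.17 xz -0.0054
19.03 lift 41.12 [-14.4  -1.5  -3.2] tqy 2.1 xz -0.0054
```

Call:
{"name": "arm_command", "arguments": {"plan": [[[0.0042,0,0,0,0,0,0.024]]]}}

```text
t: 19.17
tool_pos: [0.4536, 0.1225, 0.1648]
tool_rot: [1.133, 1.251, -1.149]
contact_force: [-15.4, -2.2, -0.0]
opening: 0.0284
```

```bash
python3 hold.py 3;
```

```text
19.17 lift 40.85 [-15.4  -2.2  -0. ] tqy 2.34 xz -0.0058
19.22 lift 40.92 [-15.4  -2.4  -2.4] tqy 2.33 xz -0.0058
19.27 lift 40.91 [-15.4  -2.2  -2.5] tqy 2.3 xz -0.0058
```

Call:
{"name": "arm_command", "arguments": {"plan": [[[0.0042,0,0,0,0,0,0.024]]]}}

```text
t: 19.4
tool_pos: [0.4536, 0.1225, 0.1648]
tool_rot: [1.133, 1.251, -1.149]
contact_force: [-16.3, -1.4, -0.3]
opening: 0.0283
```

```bash
python3 hold.py 3;
```

```text
19.4 lift 40.89 [-16.3  -1.4  -0.3] tqy 2.34 xz -0.0062
19.45 lift 40.9 [-16.4  -2.5  -0.8] tqy 2.34 xz -0.0063
19.5 lift 40.86 [-15.6  -2.4  -0.9] tqy 2.33 xz -0.0064
```

Call:
{"name": "arm_command", "arguments": {"plan": [[[0.0035,-0.0015,0,0,0,0,0.024]]], "squeeze": 30}}

```text
t: 19.63
tool_pos: [0.4535, 0.1225, 0.1656]
tool_rot: [1.135, 1.248, -1.146]
contact_force: [-6.2, -1.3, -5.1]
opening: 0.0284
```

```bash
python3 hold.py 3;
```

```text
19.63 lift 41.67 [-6.2 -1.3 -5.1] tqy 1.08 xz -0.0026
19.68 lift 42.02 [-9.4 -1.1 -4.6] tqy 1.62 xz -0.0021
19.73 lift 42.02 [-10.2  -1.6  -3.9] tqy 1.69 xz -0.0023
```

Call:
{"name": "arm_command", "arguments": {"plan": [[[0.005,-0.0008,0,0,0,0,0.024]]]}}

```text
t: 19.87
tool_pos: [0.4537, 0.1225, 0.1654]
tool_rot: [1.136, 1.247, -1.145]
contact_force: [-12.6, -1.6, -2.8]
opening: 0.0287
```

```bash
python3 hold.py 3;
```

```text
19.87 lift 41.52 [-12.6  -1.6  -2.8] tqy 2.32 xz -0.0005
19.92 lift 41.28 [-10.3  -2.   -3.1] tqy 2.01 xz -0.0004
19.97 lift 41.25 [-12.   -2.7  -2.3] tqy 1.99 xz -0.0005
```

Call:
{"name": "arm_command", "arguments": {"plan": [[[0.0042,-0.0004,0,0,0,0,0.024]]]}}

```text
t: 20.1
tool_pos: [0.4537, 0.1225, 0.1651]
tool_rot: [1.136, 1.246, -1.145]
contact_force: [-13.8, -1.5, -3.3]
opening: 0.0286
```

```bash
python3 hold.py 3;
```

```text
20.1 lift 41.16 [-13.8  -1.5  -3.3] tqy 2.34 xz 0.0
20.15 lift 41.07 [-12.8  -1.4  -3.4] tqy 2.2 xz -0.0
20.2 lift 41.1 [-12.7  -1.7  -2.5] tqy 2.22 xz 0.0001
```

Call:
{"name": "arm_command", "arguments": {"plan": [[[0.0042,0,0,0,0,0,0.024]]]}}

```text
t: 20.33
tool_pos: [0.4537, 0.1225, 0.1648]
tool_rot: [1.135, 1.247, -1.145]
contact_force: [-15.9, -2.0, -0.5]
opening: 0.0284
```

```bash
python3 hold.py 3;
```

```text
20.33 lift 40.87 [-15.9  -2.   -0.5] tqy 2.69 xz -0.0006
20.38 lift 40.94 [-14.9  -2.4  -2. ] tqy 2.48 xz -0.0007
20.43 lift 40.91 [-14.3  -1.8  -2.2] tqy 2.49 xz -0.0007
```

Call:
{"name": "arm_command", "arguments": {"plan": [[[0.0039,0,0,0,0,0,0.06]]]}}

```text
t: 20.57
tool_pos: [0.4569, 0.1228, 0.1663]
tool_rot: [1.14, 1.24, -1.138]
contact_force: [0.7, 0.1, 0.6]
opening: 0.0391
```

Call:
{"name": "arm_command", "arguments": {"plan": [[[0,-0.0005,0,0,0,0,0.07],[0,0,0,0,0,0,0.085],[0,0,0,0,0,0,0.085]]]}}

```text
t: 20.82
tool_pos: [0.4687, 0.124, 0.1832]
tool_rot: [1.158, 1.215, -1.112]
contact_force: [0.2, -0.1, -0.4]
opening: 0.0758
```

```bash
python3 st.py; python3 - <<'E'
from h import *
for n in('side','top','wrist'):
    get_image(n); marks(n,['grid','knob'])
E
```

```text
20.8167 [ 0.0441  0.9948  0.0918  0.4687 -0.0029  0.092  -0.9958  0.124  -0.999
  0.0436  0.0069  0.1832] [ 0.2 -0.1 -0.4] [ 0.05  0.03 -0.  ]
side grid 0.81 [0.4665 0.007  0.1053]
side grid 0.73 [0.4531 0.1227 0.0011]
side knob 0.88 [0.4571 0.1229 0.1811]
top grid 0.87 [0.4584 0.0107 0.1091]
top knob 0.45 [0.4478 0.1237 0.1853]
wrist grid 0.57 [0.4665 0.0105 0.1107]
wrist knob 0.73 [0.4566 0.1245 0.1828]
```

Call:
{"name": "arm_command", "arguments": {"plan": [[[-0.02,0,0,0,0,-1.2,0.085],[-0.03,0,0,0,0,-1.2,0.085],[-0.03,0,0,0,0,0,0.085],[-0.02,0,0,0,0,0,0.085],[0,-0.0035,0.031,0,0,0,0.085],[0,-0.0035,0.031,0,0,0,0.085],[0,-0.0035,0.031,0,0,0,0.085],[0,-0.0035,0.031,0,0,0,0.085],[0,-0.0035,0.031,0,0,0,0.085],[0,-0.0035,0.031,0,0,0,0.085],[0,-0.0035,0.031,0,0,0,0.085],[0,-0.0035,0.031,0,0,0,0.085],[0,-0.0035,0.031,0,0,0,0.085],[0,-0.0035,0.031,0,0,0,0.085],[0,-0.0035,0.031,0,0,0,0.085],[0,-0.0035,0.031,0,0,0,0.085],[0,0,0,0,0,0,0.085],[0,0,0,0,0,0,0.085]]]}}

```text
t: 22.77
tool_pos: [0.4536, -0.2663, 0.2768]
tool_rot: [1.122, 1.266, -1.156]
contact_force: [0.2, 1.2, -0.0]
opening: 0.0848
```

```bash
python3 st.py; python3 - <<'E'
from h import *
for n in('side','top','wrist'):
    save(n,'p_%s.png'%n); marks(n,['pan','grid','tea_light']); marks(n,['pan'],search_frame)
m=cut_out('wrist','pan')[0]; print(m['conf']); np.save('m.npy',m['mask'])
E
```

```text
22.7667 [-0.0225  0.995   0.0975  0.4536 -0.0067  0.0974 -0.9952 -0.2663 -0.9997
 -0.0231  0.0044  0.2768] [ 0.2  1.2 -0. ] [ 0.04  0.01 -0.01]
side pan 0.88 [ 0.4605 -0.3202 -0.0022]
side grid 0.9 [0.4668 0.0048 0.1042]
side tea_light 0.72 [0.4664 0.0017 0.0166]
side pan 0.78 [ 0.4622 -0.3027  0.0288]
top pan 0.36 [ 0.4585 -0.3182  0.0015]
top grid 0.86 [0.4609 0.0083 0.1111]
top tea_light 0.63 [0.4655 0.0135 0.0132]
top pan 0.23 [ 0.6423 -0.1902  0.0777]
wrist pan 0.82 [ 0.4563 -0.3239 -0.0033]
wrist pan 0.82 [ 0.4596 -0.3382  0.0218]
0.91
```

View pics/p_wrist.png

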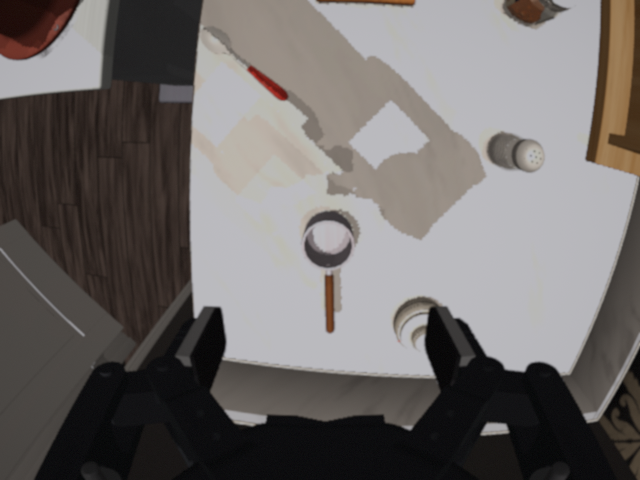

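```bash
python3 - <<'E'
from h import *
for uv,z in(((328.8,239.5),.045),((301,239),.045),((356.5,239),.045),((330,331),.041),((329,211),.045),((329,268),.045)): print(uv,np.round(ray_at_z('wrist',uv,z),4))
im=cv2.imread('pics/p_top.png'); 
E
```

```text
(328.8, 239.5) [ 0.4582 -0.3145  0.045 ]
(301, 239) [ 0.4285 -0.3171  0.045 ]
(356.5, 239) [ 0.4877 -0.3107  0.045 ]
(330, 331) [ 0.4721 -0.4332  0.041 ]
(329, 211) [ 0.4552 -0.283   0.045 ]
(329, 268) [ 0.4619 -0.3477  0.045 ]
```

Call:
{"name": "arm_command", "arguments": {"plan": [[[0,0.0016,0.012,0,0,1.2,0.085],[0.025,0,0.012,0,0,0,0.085],[0.03,0,0.011,0,0,0,0.085],[0.03,0,0,0,0,0,0.085],[0.03,0,0,0,0,0,0.085],[0.02,0,0,0,0,0,0.085],[0,0,0,0,0,0,0.085],[0,0,0,0,0,0,0.085]]]}}

```text
t: 24.23
tool_pos: [0.4623, -0.3104, 0.1418]
tool_rot: [1.133, 1.234, -1.134]
contact_force: [1.6, -0.4, 1.2]
opening: 0.0851
```

```bash
python3 st.py; python3 - <<'E'
from h import *
im=save('wrist','p2.png'); marks('wrist',['pan'])
m=cut_out('wrist','pan')[0]['mask'].astype(np.uint8)
cv2.imwrite('pics/p2c.png',cv2.resize(im[140:460,180:480],(750,800*0+600))[:,:,::-1])
for x in(.459,): print(project('wrist',[x,-.319,.045]),project('wrist',[x,-.29,.045]))
E
```

```text
24.2333 [ 0.0135  0.9951  0.0976  0.4623 -0.0137  0.0978 -0.9951 -0.3104 -0.9998
  0.0121  0.0149  0.1418] [ 1.6 -0.4  1.2] [-0.    0.02 -0.03]
wrist pan 0.69 [ 4.583e-01 -3.235e-01  3.000e-04]
[317.18292688 248.58714085] [321.13657698 208.22082583]
```

View pics/p2c.png

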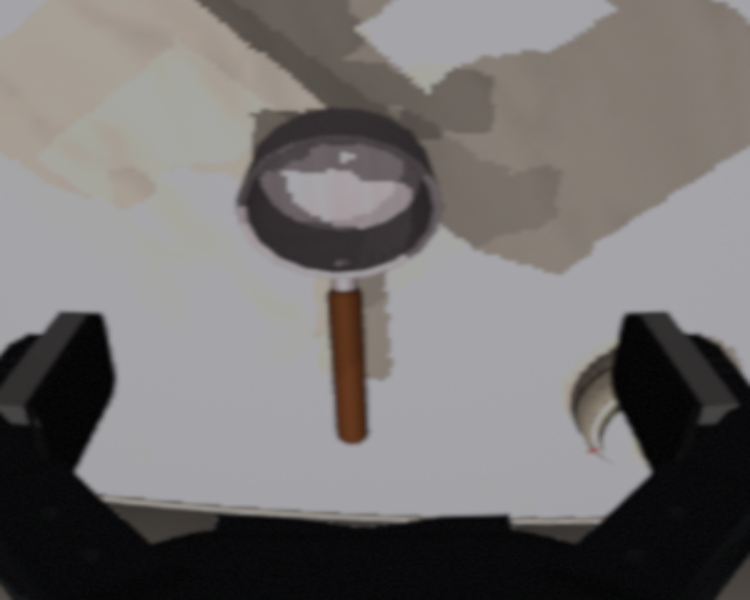

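```bash
python3 - <<'E'
from h import *
for uv in((276,249.3),(356.4,249.3),(317.2,287.7),(317,213),(317.2,293)): print(uv,np.round(ray_at_z('wrist',uv,.045),4))
print(ray_at_z('wrist',(320.8,374),.041))
E
```

```text
(276, 249.3) [ 0.4318 -0.3238  0.045 ]
(356.4, 249.3) [ 0.4879 -0.3186  0.045 ]
(317.2, 287.7) [ 0.4633 -0.3512  0.045 ]
(317, 213) [ 0.458  -0.2949  0.045 ]
(317.2, 293) [ 0.4637 -0.3556  0.045 ]
[ 0.47391819 -0.43715656  0.041     ]
```

Call:
{"name": "arm_command", "arguments": {"plan": [[[0,-0.0034,0.0113,0,0.85,-0.75,0.085],[0,0,0,0,0,0,0.085],[0.02,0,0,0,0,0,0.085],[0.02,0,0,0,0,0,0.085],[0.02,0,0,0,0,0,0.085],[0.01,0,0,0,0,0,0.085],[0,0,0,0,0,0,0.085],[0,0,0,0,0,0,0.085],[0,0,0,0,0,0,0.085]]]}}

```text
t: 25.13
tool_pos: [0.4711, -0.329, 0.0902]
tool_rot: [1.131, 1.219, -1.129]
contact_force: [-1.2, 0.4, 1.0]
opening: 0.0849
```

```bash
python3 st.py
```

```text
25.1333 [ 0.0259  0.9948  0.0988  0.4711 -0.0219  0.0994 -0.9948 -0.329  -0.9994
  0.0236  0.0244  0.0902] [-1.2  0.4  1. ] [-0.02  0.02  0.04]
```

Call:
{"name": "arm_command", "arguments": {"plan": [[[0,-0.011,-0.005,0,1.4,-1.35,0.085],[0,0,0,0,0,0,0.085],[0,0,0,0,0,0,0.085]]]}}

```text
t: 25.38
tool_pos: [0.4617, -0.3264, 0.0943]
tool_rot: [1.135, 1.248, -1.134]
contact_force: [-0.1, -0.9, 0.4]
opening: 0.0851
```

```bash
python3 st.py
```

```text
25.3833 [ 0.0052  0.995   0.0996  0.4617 -0.0043  0.0996 -0.995  -0.3264 -1.
  0.0048  0.0048  0.0943] [-0.1 -0.9  0.4] [ 0.03 -0.04  0.03]
```

Call:
{"name": "arm_command", "arguments": {"plan": [[[0,-0.0015,-0.0045,0,0.28,-0.27,0.085],[0.018,-0.002,-0.001,0,0.3,-0.3,0.085],[0.018,-0.002,-0.001,0,0.3,-0.3,0.085],[0.018,-0.002,-0.001,0,0.3,-0.3,0.085],[0,0,0,0,0,0,0.085],[0,0,0,0,0,0,0.085],[0,0,0,0,0,0,0.085]]]}}

```text
t: 25.97
tool_pos: [0.4578, -0.3214, 0.0457]
tool_rot: [1.137, 1.265, -1.137]
contact_force: [-0.4, -0.2, 0.9]
opening: 0.0847
```

```bash
python3 st.py; python3 - <<'E'
from h import *
get_image('wrist'); marks('wrist',['pan'])
E
```

```text
25.9667 [-0.0072  0.995   0.0999  0.4578  0.0062  0.1    -0.995  -0.3214 -1.
 -0.0066 -0.0069  0.0457] [-0.4 -0.2  0.9] [ 0.01 -0.06 -0.02]
wrist pan 0.56 [ 0.4556 -0.3224 -0.0052]
```

Call:
{"name": "arm_command", "arguments": {"plan": [[[0.01,0.002,0,0,-0.3,0.3,0.085],[0.012,-0.001,0,0,0.1,-0.1,0.085],[0.012,-0.001,0,0,0.1,-0.1,0.085],[0.003,0,0,0,0,0,0.085],[0,0,0,0,0,0,0.085],[0,0,0,0,0,0,0.085]]]}}

```text
t: 26.57
tool_pos: [0.4608, -0.3242, 0.0116]
tool_rot: [1.134, 1.253, -1.135]
contact_force: [0.9, -0.4, 0.3]
opening: 0.0852
```

```bash
python3 st.py
```

```text
26.5667 [ 0.0014  0.995   0.1001  0.4608 -0.0017  0.1001 -0.995  -0.3242 -1.
  0.0013  0.0018  0.0116] [ 0.9 -0.4  0.3] [-0.02 -0.05 -0.02]
```

Nearly at the pan's height and level. Now a gentle close.

Call:
{"name": "arm_command", "arguments": {"plan": [[[0.003,-0.0007,-0.002,0,0,0,0.07],[0,0,0,0,0,0,0.064],[0,0,0,0,0,0,0.062],[0,0,0,0,0,0,0.06],[0,0,0,0,0,0,0.054],[0,0,0,0,0,0,0.05],[0,0,0,0,0,0,0.05]]], "squeeze": 20}}

```text
t: 27.15
tool_pos: [0.4601, -0.3226, 0.0094]
tool_rot: [1.134, 1.251, -1.135]
contact_force: [-0.0, 0.8, -2.1]
opening: 0.0563
```

Call:
{"name": "arm_command", "arguments": {"plan": [[[0,0,0,0,0,0,0.05],[0,0,0,0,0,0,0.05]]], "squeeze": 30}}

```text
t: 27.32
tool_pos: [0.4601, -0.3225, 0.0093]
tool_rot: [1.134, 1.251, -1.135]
contact_force: [-0.9, -0.3, -0.4]
opening: 0.0563
```

```bash
python3 st.py; python3 - <<'E'
from h import *
im=save('wrist','p3.png'); cv2.imwrite('pics/p3c.png',im[140:460,120:520][:,:,::-1]); marks('wrist',['pan'])
E
```

```text
27.3167 [ 0.0022  0.995   0.1     0.4601 -0.0025  0.1    -0.995  -0.3225 -1.
  0.0019  0.0027  0.0093] [-0.9 -0.3 -0.4] [ 0.04  0.07 -0.06]
wrist pan 0.97 [ 0.4586 -0.3238 -0.007 ]
```

View pics/p3c.png

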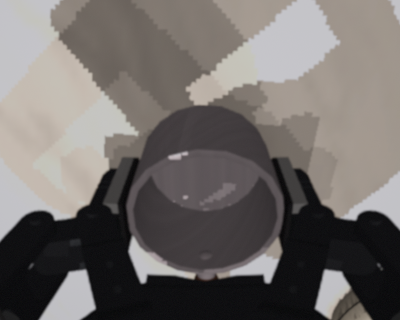

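Call:
{"name": "arm_command", "arguments": {"plan": [[[-0.004,0,0,0,0,0,0.05],[-0.01,0,0,0,0,0,0.05],[-0.018,0,0,0,0,0,0.05],[-0.022,0,0,0,0,0,0.05],[-0.022,0,0,0,0,0,0.05],[-0.022,0,0,0,0,0,0.05],[-0.022,0,0,0,0,0,0.05],[-0.018,0,0,0,0,0,0.05],[-0.01,0,0,0,0,0,0.05],[0,0,0,0,0,0,0.05],[0,0,0,0,0,0,0.05]]], "squeeze": 40}}

```text
t: 28.33
tool_pos: [0.4588, -0.3209, 0.1686]
tool_rot: [1.135, 1.252, -1.134]
contact_force: [0.2, 0.0, -1.4]
opening: 0.0563
```

```bash
python3 st.py; python3 - <<'E'
from h import *
get_image('wrist'); marks('wrist',['pan']); get_image('side'); marks('side',['pan'])
print(ctrl.get_obs()['opening'])
E
```

```text
28.3333 [ 0.0021  0.995   0.1     0.4588 -0.0016  0.1    -0.995  -0.3209 -1.
  0.0019  0.0018  0.1686] [ 0.2  0.  -1.4] [ 0.   -0.01  0.01]
wrist pan 0.88 [ 0.4558 -0.3235  0.1543]
wrist pan 0.5 [ 5.918e-01 -4.276e-01 -2.000e-04]
side pan 0.79 [ 0.4581 -0.3167  0.1575]
0.055801440932295616
```

Call:
{"name": "arm_command", "arguments": {"plan": [[[0,0.001,-0.01,0,0,0,0.05],[0,0.0025,-0.02,0,0,0,0.05],[0,0.0027,-0.024,0,0,0,0.05],[0,0.0027,-0.024,0,0,0,0.05],[0,0.0027,-0.024,0,0,0,0.05],[0,0.0027,-0.024,0,0,0,0.05],[0,0.0027,-0.024,0,0,0,0.05],[0,0.0027,-0.024,0,0,0,0.05],[0,0.0027,-0.024,0,0,0,0.05],[0,0.0027,-0.024,0,0,0,0.05],[0,0.0027,-0.024,0,0,0,0.05],[0,0.002,-0.018,0,0,0,0.05],[0,0.001,-0.01,0,0,0,0.05],[0,0,0,0,0,0,0.05],[0,0,0,0,0,0,0.05],[0,0,0,0,0,0,0.05]]]}}

```text
t: 29.87
tool_pos: [0.4483, -0.02, 0.1485]
tool_rot: [1.136, 1.293, -1.147]
contact_force: [0.4, -0.1, -1.5]
opening: 0.0557
```

```bash
python3 st.py; python3 - <<'E'
from h import *
for n in('side','top','wrist'):
    save(n,'q_%s.png'%n); marks(n,['pan','grid'])
E
```

```text
29.8667 [-0.0319  0.9945  0.0997  0.4483  0.0197  0.1004 -0.9948 -0.02   -0.9993
 -0.0297 -0.0228  0.1485] [ 0.4 -0.1 -1.5] [-0.05  0.01  0.01]
side pan 0.58 [ 0.4484 -0.016   0.1378]
side grid 0.6 [0.4682 0.0068 0.1032]
top pan 0.63 [0.4536 0.1214 0.0378]
top grid 0.41 [0.4594 0.12   0.0377]
wrist pan 0.56 [ 0.4472 -0.0217  0.1369]
wrist grid 0.77 [0.467  0.0101 0.1121]
wrist grid 0.26 [0.4637 0.0068 0.0161]
```

Call:
{"name": "arm_command", "arguments": {"plan": [[[-0.004,0.006,-0.008,0,-0.7,0.8,0.05],[0,0.006,-0.008,0,-0.6,0.8,0.05],[0,0.004,-0.006,0,0,0,0.05],[0,0,0,0,0,0,0.05],[0,0,0,0,0,0,0.05],[0,0,0,0,0,0,0.05]]]}}

```text
t: 30.82
tool_pos: [0.4634, 0.0027, 0.1536]
tool_rot: [1.136, 1.253, -1.138]
contact_force: [0.2, -0.5, 0.2]
opening: 0.0558
```

```bash
python3 st.py
```

```text
30.8167 [-3.000e-04  9.953e-01  9.730e-02  4.634e-01 -1.200e-03  9.730e-02
 -9.953e-01  2.700e-03 -1.000e+00 -4.000e-04  1.100e-03  1.536e-01] [ 0.2 -0.5  0.2] [0.01 0.03 0.04]
```

Call:
{"name": "arm_command", "arguments": {"plan": [[[0.004,0.0016,-0.005,0,0,0,0.05],[0.008,-0.001,0,0,0.1,-0.1,0.05],[0.006,-0.0006,0,0,0.1,-0.1,0.05],[0,0,0,0,0,0,0.05],[0,0,0,0,0,0,0.05]]]}}

```text
t: 31.23
tool_pos: [0.4621, 0.0073, 0.1327]
tool_rot: [1.137, 1.26, -1.142]
contact_force: [0.0, 0.5, -0.9]
opening: 0.0561
```

```bash
python3 st.py; python3 - <<'E'
from h import *
for n in('side','top','wrist'):
    im=save(n,'r_%s.png'%n); marks(n,['pan','grid','tea_light'])
a=cv2.imread('pics/r_side.png')[200:380,270:450]; b=cv2.imread('pics/r_wrist.png')[140:460,120:520]
cv2.imwrite('pics/r.png',np.hstack([cv2.resize(a,(400,400),interpolation=2),cv2.resize(b,(400,400))]))
E
```

```text
31.2333 [-0.0066  0.9954  0.0959  0.4621  0.0024  0.096  -0.9954  0.0073 -1.
 -0.0064 -0.003   0.1327] [ 0.   0.5 -0.9] [ 0.03 -0.    0.05]
side grid 0.65 [0.4671 0.0068 0.1025]
side grid 0.31 [ 3.439e-01 -1.329e-01  3.000e-04]
side tea_light 0.57 [0.4672 0.0034 0.0138]
side tea_light 0.24 [0.4642 0.006  0.1045]
wrist tea_light 0.59 [0.4661 0.0055 0.015 ]
```

View pics/r.png

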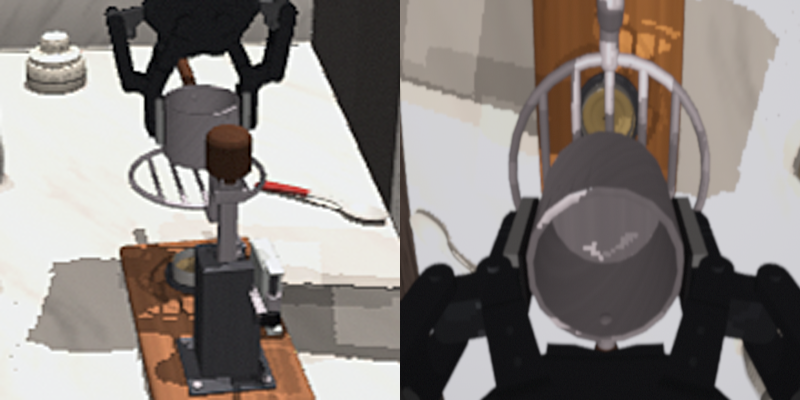

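```bash
python3 - <<'E'
from h import *
z=.1085
for c,r in((610,56),(512,150),(708,150),(511,165),(709,165)): print('w grid',np.round(ray_at_z('wrist',(c-280,140+r*.8),z),4))
for c,r in((130,177),(266,178),(198,145),(198,208)): print('s grid',np.round(ray_at_z('side',(270+c*.45,200+r*.45),z),4))
for c,r in((163,135),(242,135)): print('s pan wall',np.round(ray_at_z('side',(270+c*.45,200+r*.45),.14),4))
for c,r in((527,255),(683,255),(605,340),(605,190)): print('w rim',np.round(ray_at_z('wrist',(c-280,140+r*.8),.1234+.045),4))
E
```

```text
w grid [0.4602 0.0589 0.1085]
w grid [0.4151 0.0167 0.1085]
w grid [0.5131 0.0263 0.1085]
w grid [0.4145 0.01   0.1085]
w grid [0.515  0.0198 0.1085]
s grid [0.5152 0.0151 0.1085]
s grid [0.4139 0.0224 0.1085]
s grid [ 0.46   -0.0364  0.1085]
s grid [0.468  0.0655 0.1085]
s pan wall [0.4899 0.0094 0.14  ]
s pan wall [0.4314 0.0129 0.14  ]
w rim [0.4346 0.0104 0.1684]
w rim [0.4904 0.016  0.1684]
w rim [ 0.4658 -0.0207  0.1684]
w rim [0.4605 0.0347 0.1684]
```

Call:
{"name": "arm_command", "arguments": {"plan": [[[0.003,0.003,-0.0005,0,-0.1,0.3,0.05],[0.003,0,0,0,0,0,0.05],[0,0,0,0,0,0,0.05],[0,0,0,0,0,0,0.05]]]}}

```text
t: 32.17
tool_pos: [0.466, 0.0082, 0.1271]
tool_rot: [1.139, 1.253, -1.137]
contact_force: [-1.3, 0.2, -1.6]
opening: 0.0561
```

```bash
python3 st.py
```

```text
32.1667 [ 1.300e-03  9.954e-01  9.620e-02  4.660e-01  8.000e-04  9.620e-02
 -9.954e-01  8.200e-03 -1.000e+00  1.300e-03 -6.000e-04  1.271e-01] [-1.3  0.2 -1.6] [ 0.04 -0.02  0.02]
```

Nine millimetres to go. I'll creep down and watch the force.

Call:
{"name": "arm_command", "arguments": {"plan": [[[0.003,-0.0008,0,0,0,0,0.05],[0.002,0,0,0,0,0,0.05],[0,0,0,0,0,0,0.05]]]}}

```text
t: 32.42
tool_pos: [0.465, 0.0082, 0.1214]
tool_rot: [1.139, 1.253, -1.137]
contact_force: [-0.1, -0.2, -1.5]
opening: 0.0561
```

Call:
{"name": "arm_command", "arguments": {"plan": [[[0.001,0,0,0,0,0,0.05],[0,0,0,0,0,0,0.05]]]}}

```text
t: 32.58
tool_pos: [0.4648, 0.0082, 0.12]
tool_rot: [1.139, 1.254, -1.137]
contact_force: [0.0, 0.4, -1.0]
opening: 0.056
```

```bash
python3 st.py; python3 hold.py 2
```

```text
32.5833 [ 3.000e-04  9.954e-01  9.630e-02  4.648e-01  9.000e-04  9.630e-02
 -9.954e-01  8.200e-03 -1.000e+00  4.000e-04 -8.000e-04  1.200e-01] [ 0.   0.4 -1. ] [ 0.02  0.03 -0.02]
32.58 lift -3.88 [ 0.   0.4 -1. ] tqy 0.03 xz 0.0003
32.63 lift -3.75 [-0.   0.2 -1.5] tqy 0.0 xz 0.0005
```

Call:
{"name": "arm_command", "arguments": {"plan": [[[0.001,0,0,0,0,0,0.05],[0,0,0,0,0,0,0.05]]]}}

```text
t: 32.85
tool_pos: [0.4652, 0.0082, 0.1195]
tool_rot: [1.139, 1.253, -1.137]
contact_force: [-0.5, -0.2, -1.9]
opening: 0.0558
```

Call:
{"name": "arm_command", "arguments": {"plan": [[[0.0006,0,0,0,0,0,0.05],[0,0,0,0,0,0,0.05]]]}}

```text
t: 33.02
tool_pos: [0.4653, 0.0081, 0.119]
tool_rot: [1.139, 1.252, -1.136]
contact_force: [0.0, -0.0, -2.1]
opening: 0.0559
```

Call:
{"name": "arm_command", "arguments": {"plan": [[[0.0006,0,0,0,0,0,0.05],[0,0,0,0,0,0,0.05]]]}}

```text
t: 33.18
tool_pos: [0.4653, 0.0081, 0.1184]
tool_rot: [1.139, 1.252, -1.136]
contact_force: [-0.5, -0.2, -2.0]
opening: 0.0556
```

Call:
{"name": "arm_command", "arguments": {"plan": [[[0.0006,0,0,0,0,0,0.05],[0,0,0,0,0,0,0.05]]]}}

```text
t: 33.35
tool_pos: [0.4655, 0.0081, 0.1181]
tool_rot: [1.139, 1.252, -1.136]
contact_force: [0.4, 0.9, -1.1]
opening: 0.0563
```

Call:
{"name": "arm_command", "arguments": {"plan": [[[0.0005,0,0,0,0,0,0.05],[0,0,0,0,0,0,0.05]]]}}

```text
t: 33.52
tool_pos: [0.4656, 0.0081, 0.1181]
tool_rot: [1.139, 1.252, -1.136]
contact_force: [-1.0, 0.6, -1.6]
opening: 0.0558
```

```bash
python3 hold.py 2
```

```text
33.52 lift -5.84 [-1.   0.6 -1.6] tqy 0.08 xz 0.0022
33.57 lift -5.92 [-1.   0.8  0.9] tqy 0.11 xz 0.0023
```

Call:
{"name": "arm_command", "arguments": {"plan": [[[0.0005,0,0,0,0,0,0.05],[0.0002,0,0,0,0,0,0.05]]]}}

```text
t: 33.78
tool_pos: [0.4657, 0.0081, 0.1179]
tool_rot: [1.139, 1.252, -1.136]
contact_force: [-1.2, 0.3, 0.9]
opening: 0.0559
```

```bash
python3 hold.py 3
```

```text
33.78 lift -6.02 [-1.2  0.3  0.9] tqy 0.27 xz 0.0021
33.83 lift -6.04 [-2.3  0.6  2.8] tqy 0.36 xz 0.0021
33.88 lift -6.04 [-1.6  0.2  2.3] tqy 0.41 xz 0.0021
```

The pan is resting on the grid: the force has changed sign, to about +2.5 N. Now I release it.

Call:
{"name": "arm_command", "arguments": {"plan": [[[0,0,0,0,0,0,0.058],[0,0,0,0,0,0,0.062],[0,0,0,0,0,0,0.07],[0,0,0,0,0,0,0.085],[0,0,0,0,0,0,0.085]]], "squeeze": 20}}

```text
t: 34.35
tool_pos: [0.4664, 0.008, 0.1175]
tool_rot: [1.14, 1.25, -1.134]
contact_force: [0.1, -0.4, -0.6]
opening: 0.0851
```

```bash
python3 st.py
```

```text
34.35 [ 4.800e-03  9.953e-01  9.630e-02  4.664e-01  3.000e-04  9.630e-02
 -9.954e-01  8.000e-03 -1.000e+00  4.800e-03  2.000e-04  1.175e-01] [ 0.1 -0.4 -0.6] [0.04 0.04 0.02]
```

Free. Straight up slowly at first, then clear.

Call:
{"name": "arm_command", "arguments": {"plan": [[[-0.008,0,0,0,0,0,0.085],[-0.012,0,0,0,0,0,0.085],[-0.015,0,0,0,0,0,0.085],[-0.015,0,0,0,0,0,0.085],[-0.015,0,0,0,0,0,0.085],[-0.015,0,0,0,0,0,0.085],[-0.015,0,0,0,0,0,0.085],[-0.015,0,0,0,0,0,0.085],[0,0,0,0,0,0,0.085],[0,0,0.015,0,0,0,0.085],[0,0,0.02,0,0,0,0.085],[0,0,0.02,0,0,0,0.085],[0,0,0.02,0,0,0,0.085],[0,0,0.02,0,0,0,0.085],[0,0,0,0,0,0,0.085],[0,0,0,0,0,0,0.085]]]}}

```text
t: 35.68
tool_pos: [0.4764, -0.0896, 0.2445]
tool_rot: [1.142, 1.241, -1.125]
contact_force: [-0.5, -1.1, 0.2]
opening: 0.0851
```

```bash
python3 st.py; python3 - <<'E'
from h import *
for n in('side','top','wrist'):
    im=save(n,'f_%s.png'%n); marks(n,['pan','grid','knob','tea_light'])
a=cv2.imread('pics/f_side.png')[200:400,270:450]; b=cv2.imread('pics/f_wrist.png')
cv2.imwrite('pics/f.png',np.hstack([cv2.resize(a,(360,400),interpolation=2),cv2.resize(b[60:380,150:470],(400,400))]))
E
```

```text
35.6833 [ 0.0167  0.9949  0.0992  0.4764 -0.0011  0.0993 -0.9951 -0.0896 -0.9999
  0.0165  0.0027  0.2445] [-0.5 -1.1  0.2] [ 0.02 -0.    0.03]
side pan 0.76 [0.4689 0.006  0.1085]
side grid 0.71 [0.4673 0.0094 0.1061]
side grid 0.3 [ 0.6518 -0.1961 -0.0017]
side knob 0.59 [0.4558 0.1242 0.1795]
side knob 0.16 [ 0.6565 -0.0103  0.0017]
side tea_light 0.5 [0.467  0.0068 0.014 ]
top pan 0.98 [0.4681 0.0123 0.1097]
top knob 0.83 [0.4496 0.1243 0.1829]
wrist pan 0.87 [0.4647 0.0077 0.103 ]
```

View pics/f.png

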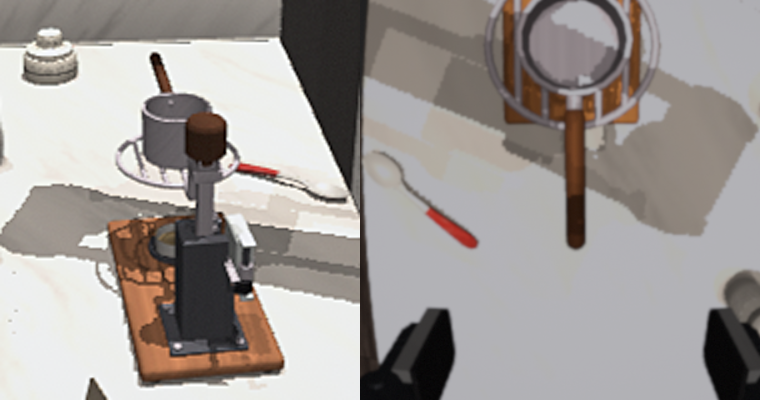

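The pan stands upright in the middle of the grid. The knob is free, the grid is still at the fourth notch and the bystanders are unmoved. Handing in.

```bash
python3 -c "
from station import finish_job
print(finish_job())"
```

```text
the job is handed in; nothing more can be done
None
```

The grid is on its fourth notch, the knob is released, and the pan stands in the middle of the grid. I handed in at about 36 s of the 67 s allowed.

**Clicks:** I felt four, each as a sudden fall in lifting force back to about 4 N, at roughly 11, 21, 31 and 41 mm of lift. I then eased the grid down until the pawl carried it at about 40.9 mm, with 1–2 N of its weight still in the gripper, and let go.

**Pan:** I set it down with about 2.5 N of contact force and released it. In the last pictures it is upright, about 1–4 mm from the grid's centre depending on the camera. The tea light and teaspoon look unmoved; I didn't re-measure the other things.

**What was not clean:**
- **Pulling force:** the tooth stuck when pulled slowly. The wrist force reached about 24 N and briefly 26 N before the third click, above the 8–16 N stated. Part of that is the post's own weight, so the pawl's share should have stayed under 25 N, but I couldn't measure it directly.
- **Overshoot:** after the fourth click the arm drifted up to about 48.7 mm before I brought it down. That is in the stiff stretch before the fifth click, but below the 50.5 mm where it could come, and I felt no fifth click.
- **Side load:** up to 16 N sideways pressed on the knob while I lowered it. It eased cleanly on release.
- **Height readings:** the last knob and grid estimates gave 36–40 mm of lift, against 40.9 mm from the arm. All are nearer the fourth notch than the third, at about 31 mm.

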